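# Load the food dryer with croutons from the pastry board

## Task

Load a batch of croutons into the food dryer. First stand the spice jar or jars that are on the white board back in the steel seasoning tray, upright beside the jar that is there already; pull the dryer's drawer fully out, lay the blue temperature logger in it, and with the scraper block wipe all croutons off the board's open edge into the drawer, without the fingers touching the bread. Push the drawer gently fully shut, only then turn the timer dial until its pointer is on the red rider (which stays where it is), leave the scraper block standing on its blue rest, and leave the thermometer alone.

Things in the scene. Friction and masses are not known exactly. Their poses are not given: they have to be found in the camera images.
- board: White plastic pastry board on a wire stand, fixed, 164 (x) x 190 (y) mm. Origin under its middle, on the worktop; flat top 62 mm above. Rims 10 mm wide, 14 mm high on three sides leave a floor from x = -72 to +72 mm, y = -85 mm (back rim) to the open edge at y = +95 mm, which lies over the side wall of the drawer when that is pulled out (wall top 16 mm below the board's top).
- drawer (a joint): Drawer of the dryer: travel in m, 0 = shut, 0.18 = fully out; it starts shut or a little ajar (0 to 0.04). It slides along the dryer's x axis (out towards -x), stays where it is left, and takes 2 to 3 N to move.
- drawer_in (a point): Centre of the drawer's inner floor, 14 mm above the worktop (moves with the drawer; axes as the dryer's). Inner space 200 mm along x, 150 mm along y, walls 32 mm high above the floor. With the drawer fully out, the front 180 mm of it stand out of the housing, beside the board. Shut, a 12 mm vent gap stays above its front panel.
- drawer_handle (a point): Middle of the bar handle of the drawer: a round steel bar, 10 mm thick, 92 mm long along y, 36 mm above the worktop, carried by a post at each end; the bar's axis is 45 mm in front (-x) of the front panel's face. The front panel is 176 mm wide, its top 46 mm above the worktop.
- dryer: Countertop food dryer, aluminium box 220 x 180 x 86 mm (x, y, height), fixed; origin at the centre of its underside, front (drawer side) towards its own -x.
- dial (a joint): Timer dial on top of the dryer: rad, 0 to 3.0, grows clockwise seen from above; stays where it is left, turns with about 0.04 N m.
- dial_grip (a point): On the dial's axis, 30 mm above the dryer's top, in the upper part of its grip bar: 13 mm thick, 46 mm long, standing 8 to 34 mm above the dryer's top on a round skirt of 52 mm diameter. The bar lies along the line from the axis to the pointer.
- dial_pointer (a point): Tip of the white pointer on the black dial (a white stripe on that half of the grip bar), 34 mm from the dial's axis (turns with the dial).
- mark (a point): Inner tip of the red rider, 34 mm from the dial's axis: the pointer's tip lies on this point when the dial is on the mark. The rider was set beforehand (0.9 to 1.6 rad from the dial's zero) and stays where it is.
- scraper: Scraper block: steel foot with a brown wooden grip on top, 100 mm long (own x), 68 mm high, standing upright by itself. The foot is 44 mm thick (own y) up to 24 mm high; above it a grip 24 mm thick reaches to the top. Origin: centre of its underside. 0.24 to 0.39 kg. Both long faces are alike.
- scraper_rest: Blue silicone rest, 140 x 75 x 4 mm (x, y, height), fixed to the worktop; origin at the centre of its underside.
- spice_tray: Open steel seasoning tray, 190 x 85 mm (x, y), 20 mm high, walls 3 mm and floor 3 mm thick, fixed; origin at the centre of its underside. A jar of the same kind as the others stands at its -x end, about 63 mm from the middle; the rest of it is empty.
- jar_a: Spice jar with a brown lid and a yellow-orange label, 44 mm diameter, 96 mm high, 0.11 kg; it stands on the board, near the back rim. Origin: centre of its underside. May be absent.
- jar_b: Spice jar with a brown lid and a red and white label, 44 mm diameter, 96 mm high, 0.11 kg; it stands on the board, near the back rim. Origin: centre of its underside. May be absent.
- logger: Temperature logger: blue and steel puck with a green dot on top, a cylinder of 40 mm diameter, 30 mm high, 60 g, standing on the worktop behind the board, between the dryer and the slicer. Origin: centre of its underside.
- thermometer: Yellow probe thermometer, 28 x 200 x 22 mm, lying on the left; not part of the job.
- crouton_1: Crouton: hard, toasted bread piece of about 18 x 18 x 17 mm with a brown crust, 12 g, lying on the board. Origin: its centre. May be absent.
- crouton_2: Crouton: hard, toasted bread piece of about 18 x 18 x 17 mm with a brown crust, 12 g, lying on the board. Origin: its centre. May be absent.
- crouton_3: Crouton: hard, toasted bread piece of about 18 x 18 x 17 mm with a brown crust, 12 g, lying on the board. Origin: its centre. May be absent.
- crouton_4: Crouton: hard, toasted bread piece of about 18 x 18 x 17 mm with a brown crust, 12 g, lying on the board. Origin: its centre. May be absent.
- crouton_5: Crouton: hard, toasted bread piece of about 18 x 18 x 17 mm with a brown crust, 12 g, lying on the board. Origin: its centre. May be absent.
- crouton_6: Crouton: hard, toasted bread piece of about 18 x 18 x 17 mm with a brown crust, 12 g, lying on the board. Origin: its centre. May be absent.
- crouton_7: Crouton: hard, toasted bread piece of about 18 x 18 x 17 mm with a brown crust, 12 g, lying on the board. Origin: its centre. May be absent.
- crouton_8: Crouton: hard, toasted bread piece of about 18 x 18 x 17 mm with a brown crust, 12 g, lying on the board. Origin: its centre. May be absent.

How it is judged:
By the outcome, as a careful person would: the job done as asked, in the order asked, and still so for the second after the job is handed in, with the robot touching nothing.
Of jar_a, jar_b only 1 to 2 are there at a start; the rules pass over those that are not, and their reading is None.
Of crouton_1, crouton_2, crouton_3, crouton_4, crouton_5, crouton_6, crouton_7, crouton_8 only 4 to 8 are there at a start; the rules pass over those that are not, and their reading is None.
At some moment in a run one of logger may be knocked a few centimetres aside while the robot is not near it.
It also fails if it takes over 200 s, if anything falls off the work surface, if the arm or the gripper's body presses on something with over 40 N, if the wrist force passes 120 N, or if a joint passes its speed limit or range.

## Robot

A 7-joint arm with a two-finger parallel gripper is mounted at the origin on a cart in front of the work surface, level with it; the furniture and walls round the work are solid. World frame = base frame: x ahead of the robot, y to its left, z up, the work surface at z = 0. Lengths are in m, angles in degrees, forces in N, time in s.
With the tool pointing down it reaches from about 0.425 to 0.825 m from the base axis. Payload 3.6 kg.
Tool frame: the origin (TCP) lies at the very end of the fingers, on their centre line; the grasp point (between the pads) lies 19 mm behind it; z points along the fingers, y is the line along which they close (so a half turn about z gives the same grasp; the last joint's range is limited). The gripper opens to 93 mm and grips with 3 to 60 N. Pads are 15 mm wide; open, the fingers measure 128 mm over their backs; the gripper's body (75 mm by 188 mm) begins 65 mm behind the grasp point.
Start: joints at [-68.784, 35.231, -0.722, 81.555, 0.464, 63.22, -2.315], TCP at [0.251, 0.599, 0.219] pointing down, gripper open.
Joint ranges: [-178.69, 178.69], [-17.37, 117.87], [-77.05, 75.6], [15.02, 138.74], [-78.02, 258.01], [0.78, 113.62], [-162.83, 162.83]. Speed limits (degrees/s): [159.86, 159.86, 180, 180, 180, 180, 180].

## Interface

Orientations are given as a 3x3 rotation matrix whose columns are the frame's x, y, z axes.
In Python, from station import bot, cams, readout, finish_job gives the robot as it stands (bot), with the cameras (cams), the readings (readout) and the job as plain functions.
- The arm moves only by the shell command python3 inch.py, which reads ROWS from standard input. ROWS is a JSON list of rows, 1 to 12 of them, each written [[rx, ry, rz], [dx, dy, dz], opening]: a rotation vector rx, ry, rz in degrees, then dx, dy, dz in units of 20 mm, then the finger opening in m; each row shifts and turns the commanded pose from where the row before left it, along the tool's axes as they then stand; what a row does not reach is not made up. A row lasts 1/12 s, in which the tool goes at most 0.0417 m and 7.16 degrees, less where a joint would pass 70% of its speed; a pose out of reach is approached as far as the arm can. The fingers move at their own pace and stop on an object; the grip force is fixed at half the most. Time passes only in rows, so rows that do not move let the fingers close. It prints the time, the measured TCP pose, the force, the opening and the grip force at its end. Input that does not fit is refused with a message, and nothing moves.
- readout.sense(): the state, without advancing time (a new reading comes with each control period).
- cams.capture(name): name is "side" or "top" or "wrist"; returns (picture, depth): 480x640x3 uint8, red, green, blue; 480x640 float32, m along the optical axis (not along the pixel's ray), 0 where there is no reading.
- cams.camera_info(name): a dict with "K" (3x3 intrinsics, pixels), "position" and "attitude" of the camera in the world; the wrist camera has in their place "T_tool_cam" (4x4, takes a point from camera to tool coordinates, whose origin is the TCP and whose axes are the flange's). Camera axes: x right, y down, z forward; pixel columns grow to the right and rows downward; lengths in m; the calibration is good to about 2 mm. A picture is of the moment at which its call begins: read the wrist's pose just before it. camera_info takes no time and is no camera call.
- finish_job(): hands the job in; it is judged then, once.
The state is a dict: "t": time; "joint_pos": joint angles; "joint_vel": joint speeds; "joint_efforts": joint torques, N m; "ee_pos": TCP position; "tool_rot": TCP orientation; "contact_force": force on the tool from outside, world axes, zero at the start; "wrist_torque": the same for the moment, N m; "width": finger opening in m; "gripper_force": force on a finger pad.
Only numpy, scipy, OpenCV 4.12 (cv2) and the standard library are available. Lean on these libraries where they do the work, as an engineer would, in place of code of your own. Each camera call takes 0.05 s, during which the arm holds its last target. There are 200 camera calls.

## Working session

There is one attempt and no reset: what is moved stays moved. The work goes in short steps, Python scripts to look and compute and a shell command to move; the robot and the scene stay as the last step left them, time stands still between calls to the robot, and variables do not carry over. Pictures are saved under pics/ and viewed, at most 14 in all, crops included, and the job is handed in when it is done.

```bash
ls; mkdir -p pics; python3 - <<'E'
from station import bot, cams, readout, finish_job
import cv2, numpy as np
s=readout.sense(); print(s['t'],s['ee_pos'],np.round(s['tool_rot'],3).tolist(),s['width'])
for n in ['top','side']:
    p,d=cams.capture(n); cv2.imwrite(f'pics/{n}0.png',p[:,:,::-1]); np.save(f'pics/{n}0.npy',d)
    print(n,{k:np.round(v,3).tolist() if not isinstance(v,str) else v for k,v in cams.camera_info(n).items()})
print(cams.camera_info('wrist'))
E
```

```text
inch.py
pics
station.py
0.0 [0.25089817 0.59876769 0.21749818] [[-0.922, 0.386, -0.001], [0.386, 0.922, -0.002], [-0.0, -0.003, -1.0]] 0.09287461993311343
top {'K': [[502.005, 0.0, 322.552], [0.0, 502.005, 243.25], [0.0, 0.0, 1.0]], 'position': [0.426, 0.194, 1.406], 'attitude': [[0.004, -0.996, 0.093], [-1.0, -0.003, 0.004], [-0.003, -0.093, -0.996]]}
side {'K': [[584.243, 0.0, 320.414], [0.0, 584.243, 234.315], [0.0, 0.0, 1.0]], 'position': [-0.082, -0.089, 1.213], 'attitude': [[0.388, -0.78, 0.491], [-0.922, -0.332, 0.202], [0.005, -0.531, -0.848]]}
{'K': array([[409.8136349 ,   0.        , 319.14720192],
       [  0.        , 409.8136349 , 235.47290783],
       [  0.        ,   0.        ,   1.        ]]), 'T_tool_cam': array([[-3.12543332e-04, -9.65576289e-01, -2.60119844e-01,
         7.26066815e-02],
       [ 9.99999866e-01, -4.09419023e-04,  3.18245656e-04,
        -7.93831636e-05],
       [-4.13788472e-04, -2.60119709e-01,  9.65576287e-01,
        -1.65778045e-01],
       [ 0.00000000e+00,  0.00000000e+00,  0.00000000e+00,
         1.00000000e+00]])}
```

View pics/top0.png

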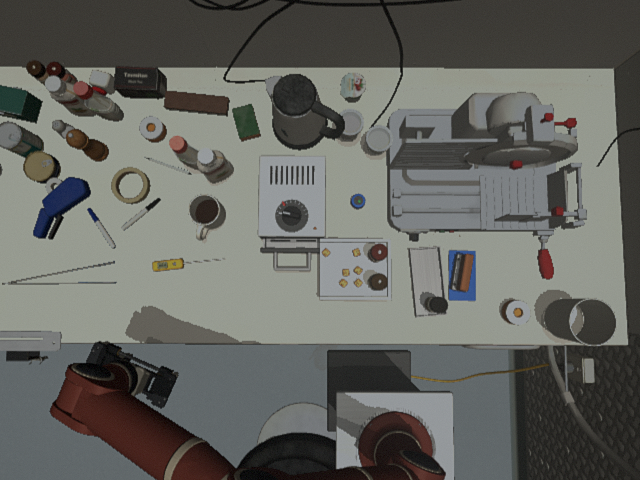

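View pics/side0.png

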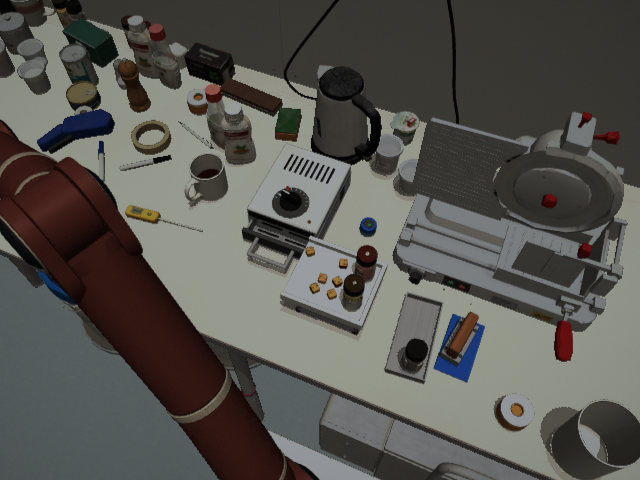

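The top view shows the dryer at about (292,197), the board at (355,268) with two jars at its right (back) rim and about 6 croutons. The tray is at (427,281), the scraper on its rest at (462,275) and the logger at (358,201). I'll take an enlarged crop next.

```bash
cat > h.py <<'E'
from station import bot, cams, readout, finish_job
import cv2, numpy as np
from scipy.spatial.transform import Rotation as R
def cam(n):
    c=cams.camera_info(n)
    if n=='wrist':
        s=readout.sense(); T=np.eye(4); T[:3,:3]=s['tool_rot']; T[:3,3]=s['ee_pos']; T=T@c['T_tool_cam']
        return c['K'],T[:3,3],T[:3,:3]
    return c['K'],np.array(c['position']),np.array(c['attitude'])
def atz(C,u,v,z):
    K,p,A=C; r=A@np.linalg.solve(K,[u,v,1.]); return p+r*(z-p[2])/r[2]
def cloud(C,d):
    K,p,A=C; v,u=np.indices(d.shape); return np.stack([(u-K[0,2])/K[0,0]*d,(v-K[1,2])/K[1,1]*d,d],-1)@A.T+p
def rel(target,Rt=None):
    "shift in the tool's axes from commanded (approx measured) pose to target TCP"
    s=readout.sense(); Rm=np.array(s['tool_rot']); return np.round(Rm.T@(np.array(target)-s['ee_pos']),4)
E
python3 - <<'E'
from h import *
p=cv2.imread('pics/top0.png'); cv2.imwrite('pics/c1.png',cv2.resize(p[145:325,245:485],None,fx=3.3,fy=3.3,interpolation=cv2.INTER_CUBIC))
E
```

```text
(no output)
```

View pics/c1.png

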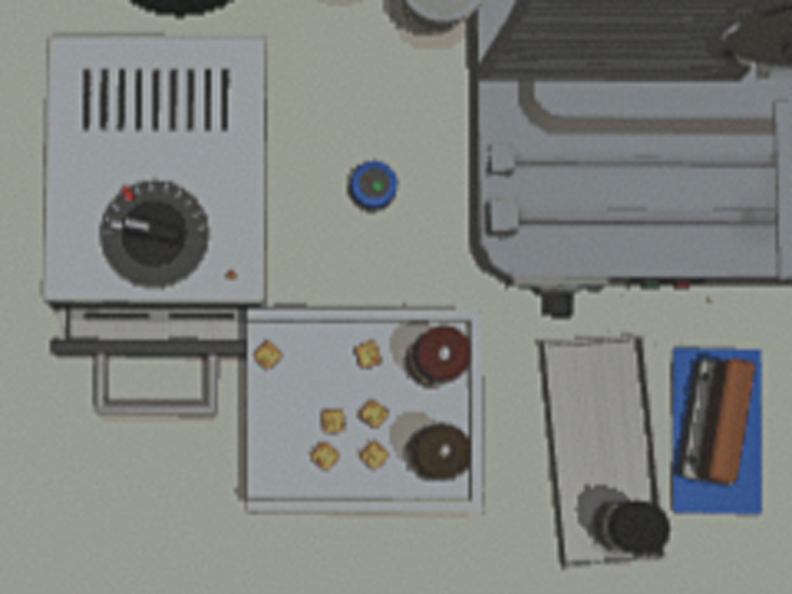

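```bash
python3 - <<'E'
from h import *
C=cam('top'); d=np.load('pics/top0.npy'); P=cloud(C,d)
def f(n,u,v,z):
    U=245+(u+.5)/3.3-.5;V=145+(v+.5)/3.3-.5; print(n,np.round(atz(C,U,V,z)[:2],4), 'depthz',np.round(P[int(round(V)),int(round(U))],3))
for a in [('dryer',48,37,.086),('dryer',265,37,.086),('dryer',265,302,.086),('dryer',45,302,.086),('hL',97,408,.036),('hR',215,408,.036),('panelL',52,342,.046),('panelR',245,345,.046),
('dial skirt',155,233,.09),('ptr',120,222,.12),('mark',130,200,.09),('logger',374,186,.03),('b open top',247,312,.062),('b',247,510,.062),('b back',480,312,.076),('b back',480,513,.076),
('jarT',444,353,.158),('jarB',443,452,.158),('trayjar',638,527,.099),('t',540,342,.02),('t',638,338,.02),('t',662,555,.02),('t',563,566,.02),('rest',673,347,.004),('rest',761,347,.004),('rest',761,513,.004),('rest',673,513,.004),
('scr',724,360,.068),('scr',753,362,.068),('scr',739,484,.068),('scr',710,480,.068)]+[('cr',u,v,.078) for u,v in [(267,354),(368,354),(333,420),(373,413),(324,456),(373,454)]]: f(*a)
def fit(n,lo,hi,zr):
    m=(P[...,0]>lo[0])&(P[...,0]<hi[0])&(P[...,1]>lo[1])&(P[...,1]<hi[1])&(P[...,2]>zr[0])&(P[...,2]<zr[1])
    q=P[m][:,:2].astype(np.float32); r=cv2.minAreaRect(q); print(n,len(q),np.round(q.mean(0),4),'rect',np.round(r[0],4),np.round(r[1],4),round(r[2],1),'z',P[m][:,2].mean())
fit('scraper top',(.2,-.4),(.5,-.12),(.055,.08))
fit('jars',(.2,-.01),(.5,.13),(.14,.17))
fit('dryer',(.3,.1),(.7,.5),(.08,.09))
fit('grip',(.4,.2),(.55,.35),(.11,.13))
fit('logger',(.45,.05),(.6,.14),(.022,.04))
for z in [(.05,.068)]: fit('board',(.25,-.0),(.5,.26),z)
E
```

```text
dryer [0.784  0.3695] depthz [0.807 0.381 0.001]
dryer [0.7845 0.1929] depthz [ 0.808  0.193 -0.   ]
dryer [0.5677 0.1922] depthz [0.571 0.192 0.057]
dryer [0.5671 0.3686] depthz [ 0.577  0.381 -0.   ]
hL [0.4844 0.3308] depthz [0.485 0.331 0.036]
hR [0.4848 0.2332] depthz [0.485 0.233 0.039]
panelL [0.5383 0.3676] depthz [0.539 0.369 0.046]
panelR [0.5363 0.2085] depthz [0.536 0.208 0.051]
dial skirt [0.6226 0.2807] depthz [0.618 0.278 0.122]
ptr [0.6268 0.3062] depthz [0.631 0.309 0.091]
mark [0.6494 0.301 ] depthz [0.65  0.301 0.088]
logger [0.6721 0.1008] depthz [0.672 0.101 0.031]
b open top [0.562  0.2068] depthz [0.561 0.205 0.078]
b [0.4015 0.2062] depthz [0.402 0.205 0.078]
b back [0.5612 0.0187] depthz [0.562 0.018 0.07 ]
b back [0.4001 0.0202] depthz [0.4  0.02 0.07]
jarT [0.5217 0.057 ] depthz [0.521 0.058 0.16 ]
jarB [0.4471 0.0583] depthz [0.446 0.058 0.157]
trayjar [ 0.3901 -0.1004] depthz [ 0.391 -0.101  0.097]
t [ 0.5418 -0.0387] depthz [ 0.544 -0.042 -0.002]
t [ 0.5454 -0.121 ] depthz [ 0.546 -0.122  0.016]
t [ 0.3649 -0.1377] depthz [ 0.364 -0.139  0.013]
t [ 0.355
[... 613 characters left out ...]
054] depthz [0.479 0.104 0.077]
cr [0.4449 0.1447] depthz [0.444 0.144 0.078]
cr [0.4466 0.1055] depthz [0.447 0.105 0.08 ]
scraper top 298 [ 0.4633 -0.1794] rect [ 0.4632 -0.1805] [0.0266 0.0763] 80.8 z 0.06953538332223015
jars 244 [0.4466 0.0588] rect [0.4462 0.0585] [0.0417 0.0398] 89.4 z 0.15699360017345856
dryer 2897 [0.6296 0.2795] rect [0.5953 0.2654] [0.4602 0.2508] 56.3 z 0.08559457028002057
grip 0 [nan nan] rect [0. 0.] [0. 0.] 0.0 z nan
logger 0 [nan nan] rect [0. 0.] [0. 0.] 0.0 z nan
board 1787 [0.4542 0.1262] rect [0.4491 0.1174] [0.0986 0.1807] 0.3 z 0.06191389030288389<stdin>:11: RuntimeWarning: Mean of empty slice.
  ret = um.true_divide(
  ret = ret.dtype.type(ret / rcount)
```

The manual's scale: shifts go in units of 20 mm. Converting my numbers, -0.034 m is -1.7, -0.017 m is -0.85.

```bash
echo '[[[0, 0, -5.7], [0, 0, 0], 0.08], [[0, 0, -5.7], [0, 0, 0], 0.08], [[0, 0, -5.7], [0, 0, 0], 0.08], [[0, 0, -5.7], [0, 0, 0], 0.08], [[0, 0, 0], [-0.85, -1.7, 0], 0.08], [[0, 0, 0], [-0.85, -1.7, 0], 0.08], [[0, 0, 0], [-0.85, -1.7, 0], 0.08], [[0, 0, 0], [-0.85, -1.7, 0], 0.08], [[0, 0, 0], [-0.85, -1.7, 0], 0.08], [[0, 0, 0], [-0.85, -1.7, 0], 0.08], [[0, 0, 0], [-0.85, -1.7, 0], 0.08], [[0, 0, 0], [-0.85, -1.7, 0], 0.08]]' | python3 inch.py
echo '[[[0, 0, 0], [-0.85, -1.7, 0], 0.08], [[0, 0, 0], [-0.85, -1.7, 0], 0.08], [[0, 0, 0], [-0.85, -1.7, 0], 0.08], [[0, 0, 0], [-0.85, -1.7, 0], 0.08], [[0, 0, 0], [-0.85, -1.7, 0], 0.08], [[0, 0, 0], [-0.85, -1.7, 0], 0.08], [[0, 0, 0], [0, 0, 0], 0.08], [[0, 0, 0], [0, 0, 0], 0.08]]' | python3 inch.py
python3 - <<'E'
from h import *
s=readout.sense(); print(s['t'],np.round(s['ee_pos'],4),np.round(s['tool_rot'],3).tolist(),s['contact_force'],rel((.522,.057,.108)))
E
```

```text
t: 1.1
ee_pos: [0.3878, 0.3256, 0.2184]
tool_rot: [[-1.0, -0.001, -0.0], [-0.001, 1.0, -0.001], [0.0, -0.001, -1.0]]
contact_force: [0.4, -0.8, 0.8]
width: 0.0796
gripper_force: 0.0
t: 1.77
ee_pos: [0.4904, 0.1208, 0.2182]
tool_rot: [[-1.0, 0.005, -0.001], [0.005, 1.0, -0.001], [0.001, -0.001, -1.0]]
contact_force: [-1.2, 0.1, 0.7]
width: 0.0799
gripper_force: 0.0
1.7667 [0.4904 0.1208 0.2182] [[-1.0, 0.005, -0.001], [0.005, 1.0, -0.001], [0.001, -0.001, -1.0]] [-1.21412672  0.09312213  0.71946443] [-0.0321 -0.0636  0.1103]
```

Scaled: -0.032 m is -1.6, 0.02 m is 1.

```bash
echo '[[[0, 0, 0], [-0.8, -1.6, 0], 0.08], [[0, 0, 0], [-0.8, -1.6, 0], 0.08], [[0, 0, 0], [0, 0, 0], 0.08], [[0, 0, 0], [0, 0, 1], 0.08], [[0, 0, 0], [0, 0, 1], 0.08], [[0, 0, 0], [0, 0, 1], 0.08]]' | python3 inch.py
python3 - <<'E'
from h import *
C=cam('wrist');p,d=cams.capture('wrist'); cv2.imwrite('pics/w1.png',p[:,:,::-1])
print(rel((.522,.057,.108)))
E
```

```text
t: 2.27
ee_pos: [0.5214, 0.0619, 0.158]
tool_rot: [[-1.0, -0.004, 0.0], [-0.004, 1.0, 0.001], [-0.0, 0.001, -1.0]]
contact_force: [-0.0, -0.1, -0.1]
width: 0.0797
gripper_force: 0.0
[-0.004  -0.0046  0.0461]
```

View pics/w1.png

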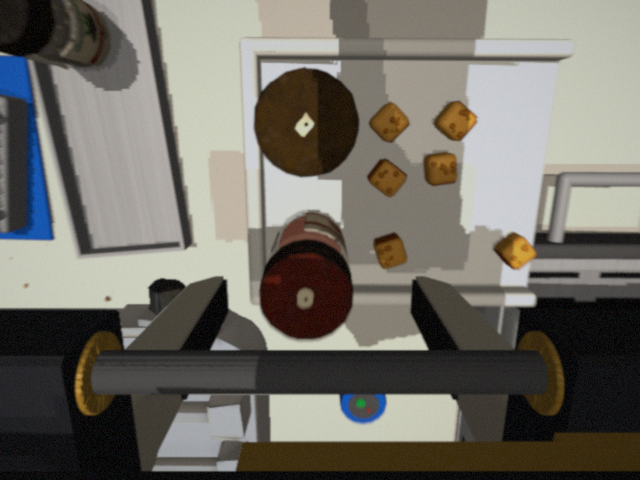

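The wrist view shows the red-lid jar at (305,300) between the fingers. The other jar is at (305,122), and six croutons are clear of the fingers. I'll descend and grasp.

```bash
echo '[[[0, 0, 0], [-0.1, -0.23, 0.75], 0.08], [[0, 0, 0], [0, 0, 0.75], 0.08], [[0, 0, 0], [0, 0, 0.8], 0.08], [[0, 0, 0], [0, 0, 0], 0.08], [[0, 0, 0], [0, 0, 0], 0.03], [[0, 0, 0], [0, 0, 0], 0.03], [[0, 0, 0], [0, 0, 0], 0.03], [[0, 0, 0], [0, 0, 0], 0.03], [[0, 0, 0], [0, 0, 0], 0.03], [[0, 0, 0], [0, 0, 0], 0.03]]' | python3 inch.py
echo '[[[0, 0, 0], [0, 0, -1], 0.03], [[0, 0, 0], [0, 0, -1], 0.03], [[0, 0, 0], [0, 0, -1], 0.03], [[0, 0, 0], [0, 0, 0], 0.03], [[0, 0, 0], [0, 0, 0], 0.03]]' | python3 inch.py
python3 - <<'E'
from h import *
print(rel((.5075,-.0833,.168)))
E
```

```text
t: 3.15
ee_pos: [0.5241, 0.0552, 0.1132]
tool_rot: [[-1.0, -0.001, 0.001], [-0.001, 1.0, 0.0], [-0.001, 0.0, -1.0]]
contact_force: [0.0, 0.3, -0.4]
width: 0.0444
gripper_force: 0.0
t: 3.57
ee_pos: [0.5242, 0.0552, 0.1733]
tool_rot: [[-1.0, -0.001, 0.002], [-0.001, 1.0, 0.0], [-0.002, 0.0, -1.0]]
contact_force: [-0.4, -0.3, -1.4]
width: 0.0425
gripper_force: 30.0
[ 0.0169 -0.1385  0.0053]
```

```bash
echo '[[[0, 0, 0], [0.18, -1.73, 0], 0.03], [[0, 0, 0], [0.18, -1.73, 0], 0.03], [[0, 0, 0], [0.18, -1.73, 0], 0.03], [[0, 0, 0], [0.17, -1.73, 0], 0.03], [[0, 0, 0], [0, 0, 0], 0.03], [[0, 0, 0], [0, 0, 1.25], 0.03], [[0, 0, 0], [0, 0, 1.25], 0.03], [[0, 0, 0], [0, 0, 1.25], 0.03], [[0, 0, 0], [0, 0, 1.25], 0.03], [[0, 0, 0], [0, 0, 0], 0.03], [[0, 0, 0], [0, 0, 0], 0.03]]' | python3 inch.py
python3 - <<'E'
from h import *
print(rel((.510,-.0833,.0542)))
E
```

```text
t: 4.48
ee_pos: [0.508, -0.0828, 0.071]
tool_rot: [[-1.0, -0.001, -0.005], [-0.001, 1.0, 0.001], [0.005, 0.001, -1.0]]
contact_force: [0.6, 0.2, -0.9]
width: 0.0426
gripper_force: 30.0
[-0.002  -0.0005  0.0168]
```

Scaled: 0.006 m is 0.3, -0.002 m is -0.1.

```bash
echo '[[[0, 0, 0], [-0.1, 0, 0.3], 0.03], [[0, 0, 0], [0, 0, 0.3], 0.03], [[0, 0, 0], [0, 0, 0.1], 0.03], [[0, 0, 0], [0, 0, 0], 0.03], [[0, 0, 0], [0, 0, 0], 0.03]]' | python3 inch.py
echo '[[[0, 0, 0], [0, 0, 0.075], 0.03], [[0, 0, 0], [0, 0, 0], 0.03]]' | python3 inch.py
```

```text
t: 4.9
ee_pos: [0.512, -0.0833, 0.0591]
tool_rot: [[-1.0, -0.001, 0.001], [-0.001, 1.0, -0.0], [-0.001, -0.0, -1.0]]
contact_force: [0.6, -0.1, -1.3]
width: 0.0425
gripper_force: 30.0
t: 5.07
ee_pos: [0.5119, -0.0832, 0.0574]
tool_rot: [[-1.0, -0.001, 0.0], [-0.001, 1.0, -0.0], [-0.0, -0.0, -1.0]]
contact_force: [-0.3, 0.2, -0.9]
width: 0.0428
gripper_force: 30.0
```

Scaled: 0.0015 m is 0.075.

```bash
echo '[[[0, 0, 0], [0, 0, 0.075], 0.03], [[0, 0, 0], [0, 0, 0], 0.03]]' | python3 inch.py | sed -n 2,4p; echo '[[[0, 0, 0], [0, 0, 0.075], 0.03], [[0, 0, 0], [0, 0, 0], 0.03]]' | python3 inch.py| sed -n 2,4p; echo '[[[0, 0, 0], [0, 0, 0.035], 0.03], [[0, 0, 0], [0, 0, 0], 0.03]]' | python3 inch.py| sed -n 2,4p
```

```text
ee_pos: [0.5117, -0.0832, 0.0556]
tool_rot: [[-1.0, -0.001, -0.0], [-0.001, 1.0, -0.0], [0.0, -0.0, -1.0]]
contact_force: [0.2, -0.6, -1.4]
ee_pos: [0.512, -0.0833, 0.0551]
tool_rot: [[-1.0, -0.001, 0.0], [-0.001, 1.0, -0.0], [-0.0, -0.0, -1.0]]
contact_force: [-1.2, 0.5, 6.3]
ee_pos: [0.5121, -0.0832, 0.0551]
tool_rot: [[-1.0, -0.001, 0.001], [-0.001, 1.0, -0.0], [-0.001, -0.0, -1.0]]
contact_force: [-3.2, -0.1, 10.9]
```

Contact with the tray floor. I'll release, rise and go to the second jar.

```bash
echo '[[[0, 0, 0], [0, 0, 0], 0.07], [[0, 0, 0], [0, 0, 0], 0.07], [[0, 0, 0], [0, 0, 0], 0.07], [[0, 0, 0], [0, 0, 0], 0.07], [[0, 0, 0], [0, 0, -1], 0.07], [[0, 0, 0], [0, 0, -1.5], 0.07], [[0, 0, 0], [0, 0, -1.5], 0.08], [[0, 0, 0], [0, 0, -1.5], 0.08], [[0, 0, 0], [0, 0, -0.5], 0.08], [[0, 0, 0], [0, 0, 0], 0.08]]' | python3 inch.py
python3 - <<'E'
from h import *
print(rel((.447,.0575,.175)))
E
```

```text
t: 6.4
ee_pos: [0.5136, -0.0835, 0.1759]
tool_rot: [[-1.0, -0.001, 0.006], [-0.001, 1.0, -0.001], [-0.006, -0.001, -1.0]]
contact_force: [-0.5, 0.4, -1.5]
width: 0.0798
gripper_force: 0.0
[0.0664 0.141  0.0004]
```

Scaled: 0.036 m is 1.8, 0.035 m is 1.75.

```bash
echo '[[[0, 0, 0], [0.83, 1.75, 0], 0.08], [[0, 0, 0], [0.83, 1.75, 0], 0.08], [[0, 0, 0], [0.83, 1.75, 0], 0.08], [[0, 0, 0], [0.83, 1.8, 0], 0.08], [[0, 0, 0], [0, 0, 0], 0.08], [[0, 0, 0], [0, 0, 0], 0.08]]' | python3 inch.py
python3 - <<'E'
from h import *
print(rel((.447,.0575,.112)))
E
```

```text
t: 6.9
ee_pos: [0.4432, 0.0599, 0.1719]
tool_rot: [[-1.0, -0.007, -0.004], [-0.007, 1.0, 0.0], [0.004, 0.0, -1.0]]
contact_force: [0.6, -0.0, -0.6]
width: 0.0799
gripper_force: 0.0
[-0.0041 -0.0024  0.0599]
```

```bash
echo '[[[0, 0, 0], [-0.1, -0.12, 1], 0.08], [[0, 0, 0], [0, 0, 1], 0.08], [[0, 0, 0], [0, 0, 1], 0.08], [[0, 0, 0], [0, 0, 0], 0.08], [[0, 0, 0], [0, 0, 0], 0.03], [[0, 0, 0], [0, 0, 0], 0.03], [[0, 0, 0], [0, 0, 0], 0.03], [[0, 0, 0], [0, 0, 0], 0.03], [[0, 0, 0], [0, 0, 0], 0.03], [[0, 0, 0], [0, 0, 0], 0.03], [[0, 0, 0], [0, 0, 0], 0.03], [[0, 0, 0], [0, 0, 0], 0.03]]' | python3 inch.py
echo '[[[0, 0, 0], [0, 0, -1], 0.03], [[0, 0, 0], [0, 0, -1], 0.03], [[0, 0, 0], [0, 0, -1], 0.03], [[0, 0, 0], [0, 0, 0], 0.03], [[0, 0, 0], [0, 0, 0], 0.03]]' | python3 inch.py
python3 - <<'E'
from h import *
print(rel((.4517,-.0875,.17)))
E
```

```text
t: 7.9
ee_pos: [0.4476, 0.0554, 0.1139]
tool_rot: [[-1.0, -0.001, 0.001], [-0.001, 1.0, 0.0], [-0.001, 0.0, -1.0]]
contact_force: [-1.1, 0.0, 2.5]
width: 0.0425
gripper_force: 30.0
t: 8.32
ee_pos: [0.4475, 0.0553, 0.1738]
tool_rot: [[-1.0, -0.001, 0.002], [-0.001, 1.0, 0.0], [-0.002, 0.0, -1.0]]
contact_force: [-0.3, 0.5, -2.0]
width: 0.043
gripper_force: 29.9
[-0.0041 -0.1428  0.0038]
```

Scaled: -0.0357 m is -1.785, 0.025 m is 1.25.

```bash
echo '[[[0, 0, 0], [-0.05, -1.785, 0], 0.03], [[0, 0, 0], [-0.05, -1.785, 0], 0.03], [[0, 0, 0], [-0.05, -1.785, 0], 0.03], [[0, 0, 0], [-0.05, -1.785, 0], 0.03], [[0, 0, 0], [0, 0, 0], 0.03], [[0, 0, 0], [0, 0, 0], 0.03], [[0, 0, 0], [0, 0, 1.25], 0.03], [[0, 0, 0], [0, 0, 1.25], 0.03], [[0, 0, 0], [0, 0, 1.25], 0.03], [[0, 0, 0], [0, 0, 1.25], 0.03], [[0, 0, 0], [0, 0, 0.5], 0.03], [[0, 0, 0], [0, 0, 0], 0.03]]' | python3 inch.py
echo '[[[0, 0, 0], [0, 0, 0.2], 0.03], [[0, 0, 0], [0, 0, 0], 0.03], [[0, 0, 0], [0, 0, 0], 0.03]]' | python3 inch.py
```

```text
t: 9.32
ee_pos: [0.4489, -0.085, 0.0605]
tool_rot: [[-1.0, -0.004, -0.007], [-0.004, 1.0, 0.002], [0.007, 0.002, -1.0]]
contact_force: [-1.2, -0.5, -0.9]
width: 0.0425
gripper_force: 29.9
t: 9.57
ee_pos: [0.4519, -0.087, 0.0599]
tool_rot: [[-1.0, -0.002, 0.001], [-0.002, 1.0, 0.0], [-0.001, 0.0, -1.0]]
contact_force: [-0.8, 0.7, -1.5]
width: 0.0426
gripper_force: 29.9
```

```bash
echo '[[[0, 0, 0], [0, 0, 0.125], 0.03], [[0, 0, 0], [0, 0, 0], 0.03]]' | python3 inch.py | sed -n 2,4p; echo '[[[0, 0, 0], [0, 0, 0.075], 0.03], [[0, 0, 0], [0, 0, 0], 0.03]]' | python3 inch.py| sed -n 2,4p; echo '[[[0, 0, 0], [0, 0, 0.05], 0.03], [[0, 0, 0], [0, 0, 0], 0.03]]' | python3 inch.py| sed -n 2,4p
```

```text
ee_pos: [0.4517, -0.0874, 0.0573]
tool_rot: [[-1.0, -0.001, 0.001], [-0.001, 1.0, -0.0], [-0.001, -0.0, -1.0]]
contact_force: [-1.0, 0.8, -0.9]
ee_pos: [0.4515, -0.0875, 0.0556]
tool_rot: [[-1.0, -0.001, 0.0], [-0.001, 1.0, -0.0], [-0.0, -0.0, -1.0]]
contact_force: [-0.6, -0.8, -1.5]
ee_pos: [0.4516, -0.0875, 0.0549]
tool_rot: [[-1.0, -0.001, 0.001], [-0.001, 1.0, -0.0], [-0.001, -0.0, -1.0]]
contact_force: [-0.3, 0.4, 3.0]
```

```bash
echo '[[[0, 0, 0], [0, 0, 0], 0.07], [[0, 0, 0], [0, 0, 0], 0.07], [[0, 0, 0], [0, 0, 0], 0.07], [[0, 0, 0], [0, 0, 0], 0.07], [[0, 0, 0], [0, 0, -1], 0.07], [[0, 0, 0], [0, 0, -1.5], 0.07], [[0, 0, 0], [0, 0, -1.5], 0.06], [[0, 0, 0], [0, 0, -1.5], 0.03], [[0, 0, 0], [0, 0, -0.5], 0], [[0, 0, 0], [0, 0, 0], 0]]' | python3 inch.py
echo '[[[0, 0, 0], [-0.3, 1.85, 0], 0], [[0, 0, 0], [-0.3, 1.85, 0], 0], [[0, 0, 0], [-0.3, 1.85, 0], 0], [[0, 0, 0], [-0.3, 1.85, 0], 0], [[0, 0, 0], [-0.3, 1.85, 0], 0], [[0, 0, 0], [-0.3, 1.85, 0], 0], [[0, 0, 0], [-0.3, 1.85, 0], 0], [[0, 0, 0], [-0.3, 1.85, 0], 0], [[0, 0, 0], [-0.3, 1.85, 0], 0], [[0, 0, 0], [-0.25, 1.85, 0], 0], [[0, 0, 0], [0, 0, 0], 0], [[0, 0, 0], [0, 0, 0], 0]]' | python3 inch.py
python3 - <<'E'
from h import *
C=cam('wrist');p,d=cams.capture('wrist'); cv2.imwrite('pics/w2.png',p[:,:,::-1])
p,d=cams.capture('top'); cv2.imwrite('pics/top1.png',p[:,:,::-1])
print(rel((.509,.282,.022)))
for n in ['w2']:pass
E
```

```text
t: 10.9
ee_pos: [0.4533, -0.0878, 0.1771]
tool_rot: [[-1.0, -0.001, 0.006], [-0.001, 1.0, -0.001], [-0.006, -0.001, -1.0]]
contact_force: [1.1, -0.9, -0.3]
width: 0.0476
gripper_force: 0.0
t: 11.9
ee_pos: [0.5083, 0.2851, 0.1723]
tool_rot: [[-1.0, -0.007, -0.003], [-0.007, 1.0, -0.001], [0.003, -0.0, -1.0]]
contact_force: [-0.3, -1.0, 0.5]
width: 0.0006
gripper_force: 0.0
[0.     0.0016 0.1509]
```

View pics/w2.png

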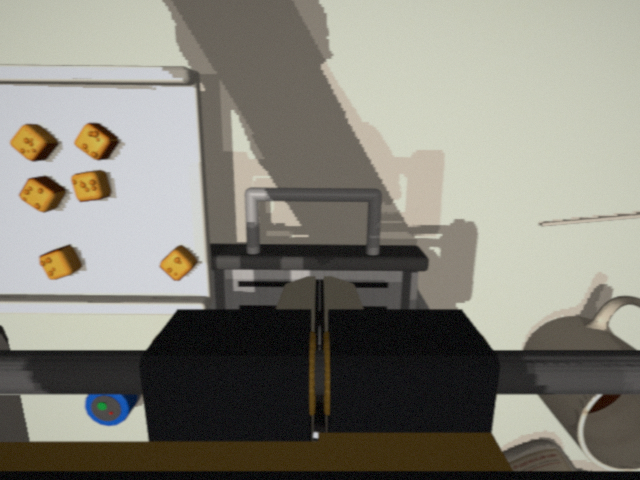

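The handle bar is at row 194 (cols 250–378) and the panel top edge at about row 248. I'll verify positions from the wrist camera.

```bash
python3 - <<'E'
from h import *
C=cam('wrist')
for u,v,z in [(250,194,.036),(378,194,.036),(320,247,.046),(320,254,.046),(200,84,.076),(207,295,.062)]: print(np.round(atz(C,u,v,z),4))
print(rel((.509,.282,.022)))
E
```

```text
[0.4861 0.2292 0.036 ]
[0.4861 0.3245 0.036 ]
[0.5243 0.2813 0.046 ]
[0.5297 0.2813 0.046 ]
[0.4126 0.2087 0.076 ]
[0.556  0.1991 0.062 ]
[0.     0.0016 0.1509]
```

Scaled: 0.025 m is 1.25, 0.02 m is 1.

```bash
echo '[[[0, 0, 0], [0, -0.2, 1], 0], [[0, 0, 0], [0, 0, 1.25], 0], [[0, 0, 0], [0, 0, 1.25], 0], [[0, 0, 0], [0, 0, 1.25], 0], [[0, 0, 0], [0, 0, 1], 0], [[0, 0, 0], [0, 0, 0], 0], [[0, 0, 0], [0, 0, 0], 0]]' | python3 inch.py
echo '[[[0, 0, 0], [0, 0, 0.5], 0], [[0, 0, 0], [0, 0, 0.5], 0], [[0, 0, 0], [0, 0, 0.5], 0], [[0, 0, 0], [0, 0, 0.2], 0], [[0, 0, 0], [0, 0, 0], 0], [[0, 0, 0], [0, 0, 0], 0]]' | python3 inch.py
```

```text
t: 12.58
ee_pos: [0.5096, 0.2761, 0.0587]
tool_rot: [[-1.0, 0.001, -0.002], [0.001, 1.0, -0.003], [0.002, -0.003, -1.0]]
contact_force: [0.2, 0.5, -0.4]
width: 0.0007
gripper_force: 0.0
t: 13.08
ee_pos: [0.5098, 0.2786, 0.0252]
tool_rot: [[-1.0, -0.001, -0.0], [-0.001, 1.0, -0.0], [0.0, -0.0, -1.0]]
contact_force: [0.3, -0.7, -0.7]
width: 0.0004
gripper_force: 0.0
```

```bash
echo '[[[0, 0, 0], [0.3, 0, 0], 0], [[0, 0, 0], [0.3, 0, 0], 0], [[0, 0, 0], [0.3, 0, 0], 0], [[0, 0, 0], [0.5, 0, 0], 0], [[0, 0, 0], [0.5, 0, 0], 0], [[0, 0, 0], [0.5, 0, 0], 0], [[0, 0, 0], [0.5, 0, 0], 0], [[0, 0, 0], [0.5, 0, 0], 0], [[0, 0, 0], [0.5, 0, 0], 0], [[0, 0, 0], [0.5, 0, 0], 0], [[0, 0, 0], [0.5, 0, 0], 0], [[0, 0, 0], [0.5, 0, 0], 0]]' | python3 inch.py
echo '[[[0, 0, 0], [0.5, 0, 0], 0], [[0, 0, 0], [0.5, 0, 0], 0], [[0, 0, 0], [0.5, 0, 0], 0], [[0, 0, 0], [0, 0, 0], 0], [[0, 0, 0], [0, 0, 0], 0]]' | python3 inch.py
```

```text
t: 14.08
ee_pos: [0.4012, 0.2788, 0.0257]
tool_rot: [[-1.0, -0.001, 0.001], [-0.001, 1.0, 0.001], [-0.001, 0.001, -1.0]]
contact_force: [2.7, 0.7, 1.1]
width: 0.0002
gripper_force: 1.4
t: 14.5
ee_pos: [0.3693, 0.2773, 0.0249]
tool_rot: [[-1.0, -0.003, -0.004], [-0.003, 1.0, -0.003], [0.004, -0.003, -1.0]]
contact_force: [-0.0, -0.4, -0.1]
width: 0.0006
gripper_force: 0.0
```

```bash
for i in 1; do echo '[[[0, 0, 0], [0.25, 0, 0], 0], [[0, 0, 0], [0.25, 0, 0], 0], [[0, 0, 0], [0.25, 0, 0], 0]]' | python3 inch.py|sed -n 2,4p; echo '[[[0, 0, 0], [0.25, 0, 0], 0], [[0, 0, 0], [0.15, 0, 0], 0]]' | python3 inch.py|sed -n 2,4p;echo '[[[0, 0, 0], [0.15, 0, 0], 0], [[0, 0, 0], [0.15, 0, 0], 0]]' | python3 inch.py|sed -n 2,4p; done
```

```text
ee_pos: [0.3572, 0.2777, 0.0252]
tool_rot: [[-1.0, 0.0, 0.0], [0.0, 1.0, -0.001], [-0.0, -0.001, -1.0]]
contact_force: [2.1, -1.1, -1.8]
ee_pos: [0.3482, 0.2778, 0.0253]
tool_rot: [[-1.0, -0.001, -0.001], [-0.001, 1.0, -0.001], [0.001, -0.001, -1.0]]
contact_force: [0.9, -1.3, -1.0]
ee_pos: [0.3462, 0.2781, 0.0256]
tool_rot: [[-1.0, 0.001, 0.006], [0.001, 1.0, 0.001], [-0.006, 0.001, -1.0]]
contact_force: [11.4, -4.5, -8.3]
```

Scaled: -0.03 m is -1.5, -0.025 m is -1.25.

```bash
echo '[[[0, 0, 0], [-0.4, 0, 0], 0], [[0, 0, 0], [-0.3, 0, 0], 0], [[0, 0, 0], [0, 0, 0], 0], [[0, 0, 0], [0, 0, -1.5], 0], [[0, 0, 0], [0, 0, -1.5], 0.02], [[0, 0, 0], [0, 0, -1.5], 0.04], [[0, 0, 0], [0, 0, -1.5], 0.07], [[0, 0, 0], [0, 0, -1.5], 0.07], [[0, 0, 0], [-1.25, -1, 0], 0.07], [[0, 0, 0], [-1.25, -1, 0], 0.07], [[0, 0, 0], [-1.25, -1, 0], 0.07], [[0, 0, 0], [-1.25, -1, 0], 0.07]]' | python3 inch.py
python3 - <<'E'
from h import *
C=cam('top');p,d=cams.capture('top'); cv2.imwrite('pics/top2.png',p[:,:,::-1])
cv2.imwrite('pics/c2.png',cv2.resize(p[145:325,245:485,::-1],None,fx=3.3,fy=3.3,interpolation=cv2.INTER_CUBIC))
h=cv2.cvtColor(p,cv2.COLOR_RGB2HSV); m=cv2.inRange(h,(105,120,60),(125,255,255)); m[:,400:]=0;m[:150]=0;m[225:]=0;m[:,:330]=0
M=cv2.moments(m,True); u,v=M['m10']/M['m00'],M['m01']/M['m00']; print(u,v,M['m00'],atz(C,u,v,.03))
print(readout.sense()['ee_pos'])
E
```

```text
t: 16.08
ee_pos: [0.4568, 0.1982, 0.1757]
tool_rot: [[-1.0, -0.003, -0.001], [-0.003, 1.0, 0.001], [0.001, 0.001, -1.0]]
contact_force: [0.8, -0.4, 0.0]
width: 0.0493
gripper_force: 0.0
357.50632911392404 200.86075949367088 79.0 [0.67251166 0.10214414 0.03      ]
[0.46325169 0.1919162  0.17570794]
```

View pics/c2.png

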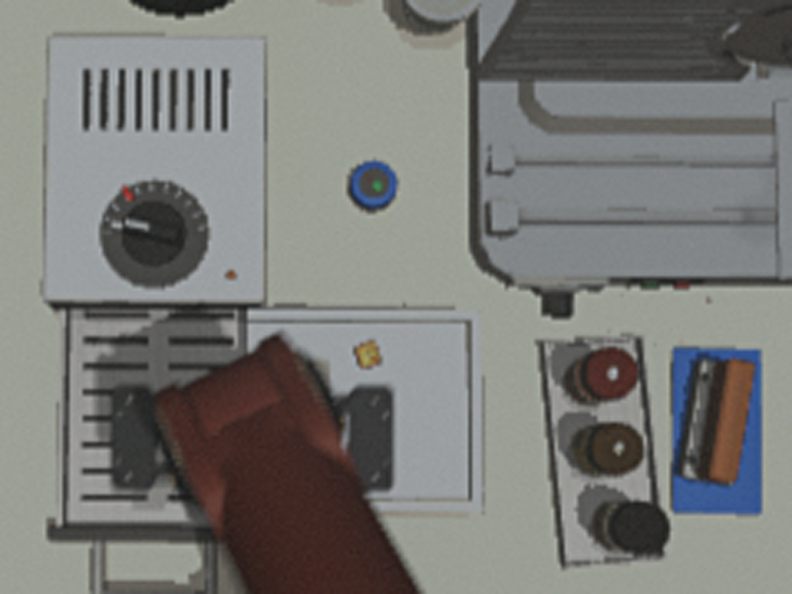

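Both jars stand in the tray, the drawer is out (panel at crop row ~527) and the logger is unmoved at about (375,186). I'll check clearances around the logger.

```bash
python3 - <<'E'
from h import *
C=cam('top'); P=cloud(C,np.load('pics/top0.npy'))
def mz(x0,x1,y0,y1):
    m=(P[...,0]>x0)&(P[...,0]<x1)&(P[...,1]>y0)&(P[...,1]<y1); return P[m][:,2].max() if m.any() else None
for y in np.arange(-.02,.2,.02): print(round(y,2), [round(float(mz(x,x+.03,y,y+.02)),3) for x in np.arange(.57,.8,.03)])
s=readout.sense(); print(s['joint_pos'], rel((.6725,.102,.17)))
f=lambda u,v,z: np.round(atz(C,245+(u+.5)/3.3-.5,145+(v+.5)/3.3-.5,z),4)
print('drawer',f(66,400,.046),f(244,320,.046),f(150,522,.046),f(150,538,.046))
E
```

```text
-0.02 [0.073, 0.096, 0.101, 0.093, 0.09, 0.365, 0.071, 0.07]
0.0 [0.066, 0.1, 0.101, 0.092, 0.091, 0.362, 0.068, 0.073]
0.02 [0.008, 0.046, 0.049, 0.035, 0.038, 0.362, 0.041, 0.08]
0.04 [0.008, 0.007, 0.007, 0.006, 0.009, 0.008, 0.005, 0.078]
0.06 [0.006, 0.006, 0.007, 0.008, 0.009, 0.006, 0.008, 0.079]
0.08 [0.008, 0.007, 0.034, 0.036, 0.034, 0.008, 0.008, 0.007]
0.1 [0.006, 0.008, 0.03, 0.036, 0.033, 0.008, 0.007, 0.007]
0.12 [0.007, 0.006, 0.008, 0.03, 0.006, 0.008, 0.006, 0.006]
0.14 [0.005, 0.006, 0.008, 0.006, 0.008, 0.007, 0.006, 0.007]
0.16 [0.007, 0.007, 0.007, 0.008, 0.006, 0.007, 0.006, 0.007]
0.18 [0.089, 0.09, 0.091, 0.089, 0.09, 0.09, 0.091, 0.09]
[-25.08073494  25.07748979  -0.15172241 109.15076844   0.501077
  45.59842275  64.01255107] [-0.2099 -0.0884  0.007 ]
drawer [0.4905 0.3554 0.046 ] [0.557  0.2094 0.046 ] [0.3912 0.2854 0.046 ] [0.3782 0.2853 0.046 ]
```

Scaled: 0.034 m is 1.7, 0.033 m is 1.65.

```bash
echo '[[[0, 0, 7], [0, 0, 0], 0.06], [[0, 0, 7], [0, 0, 0], 0.06], [[0, 0, 7], [0, 0, 0], 0.06], [[0, 0, 7], [0, 0, 0], 0.06], [[0, 0, 7], [0, 0, 0], 0.06], [[0, 0, 7], [0, 0, 0], 0.06], [[0, 0, 7], [0, 0, 0], 0.06], [[0, 0, 7], [0, 0, 0], 0.06], [[0, 0, 7], [0, 0, 0], 0.06], [[0, 0, 7], [0, 0, 0], 0.06], [[0, 0, 7], [0, 0, 0], 0.06], [[0, 0, 7], [0, 0, 0], 0.06]]' | python3 inch.py
echo '[[[0, 0, 6], [-0.9, 1.65, 0], 0.06], [[0, 0, 0], [-0.65, 1.7, 0], 0.06], [[0, 0, 0], [-0.65, 1.7, 0], 0.06], [[0, 0, 0], [-0.65, 1.7, 0], 0.06], [[0, 0, 0], [-0.65, 1.7, 0], 0.06], [[0, 0, 0], [-0.65, 1.7, 0], 0.06], [[0, 0, 0], [0, 0, 0], 0.06], [[0, 0, 0], [0, 0, 0], 0.06], [[0, 0, 0], [0, 0, 0], 0.06]]' | python3 inch.py
python3 - <<'E'
from h import *
C=cam('wrist');p,d=cams.capture('wrist'); cv2.imwrite('pics/w3.png',p[:,:,::-1])
h=cv2.cvtColor(p,cv2.COLOR_RGB2HSV); m=cv2.inRange(h,(105,120,40),(125,255,255)); 
n,l,st,c=cv2.connectedComponentsWithStats(m); i=1+np.argmax(st[1:,4]); print(st[i],c[i],atz(C,*c[i],.03))
C=cam('top');p,d=cams.capture('top'); cv2.imwrite('pics/top3.png',p[:,:,::-1])
h=cv2.cvtColor(p,cv2.COLOR_RGB2HSV); m=cv2.inRange(h,(105,120,60),(125,255,255)); m[:,400:]=0;m[:150]=0;m[225:]=0;m[:,:330]=0
M=cv2.moments(m,True); print(M['m00'])
print(rel((.6725,.102,.1)),readout.sense()['joint_pos'])
E
```

```text
t: 17.13
ee_pos: [0.4556, 0.1993, 0.1751]
tool_rot: [[-0.101, 0.995, -0.002], [0.995, 0.101, 0.0], [0.001, -0.002, -1.0]]
contact_force: [-0.9, -0.2, -0.3]
width: 0.0599
gripper_force: 0.0
t: 17.88
ee_pos: [0.6603, 0.1206, 0.1745]
tool_rot: [[-0.002, 1.0, -0.003], [1.0, 0.002, 0.001], [0.001, -0.003, -1.0]]
contact_force: [-0.9, 0.7, -0.1]
width: 0.0598
gripper_force: 0.0
[ 316  218   48   51 1131] [339.2749779  240.99557913] [0.67510752 0.10501988 0.03      ]
0.0
[-0.0194  0.0124  0.0752] [-24.57596253  41.04352879  23.04771679  81.1632242  -17.15731447
  61.36271686   1.84635978]
```

View pics/w3.png

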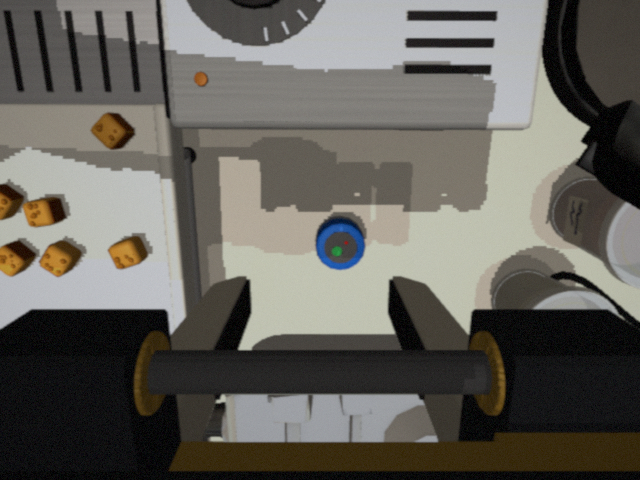

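The logger is at pixel (340,244), about (0.6745, 0.103).

The manual's scale: shifts go in units of 20 mm. Converting my numbers, -0.0176 m is -0.88, 0.014 m is 0.7.

```bash
echo '[[[0, 0, 0], [-0.88, 0.7, 1], 0.06], [[0, 0, 0], [0, 0, 1.5], 0.06], [[0, 0, 0], [0, 0, 1.5], 0.06], [[0, 0, 0], [0, 0, 1], 0.06], [[0, 0, 0], [0, 0, 1], 0.06], [[0, 0, 0], [0, 0, 0], 0.06], [[0, 0, 0], [0, 0, 0], 0.06], [[0, 0, 0], [0, 0, 0], 0.06]]' | python3 inch.py
python3 - <<'E'
from h import *
print(rel((.6745,.103,.013)))
E
```

```text
t: 18.65
ee_pos: [0.6764, 0.1026, 0.0572]
tool_rot: [[-0.002, 1.0, 0.002], [1.0, 0.002, 0.001], [0.001, 0.002, -1.0]]
contact_force: [0.4, -0.1, -0.0]
width: 0.0605
gripper_force: 0.0
[ 0.0004 -0.002   0.0442]
```

```bash
echo '[[[0, 0, 0], [0, -0.1, 0.75], 0.06], [[0, 0, 0], [0, 0, 0.75], 0.06], [[0, 0, 0], [0, 0, 0.6], 0.06], [[0, 0, 0], [0, 0, 0], 0.06], [[0, 0, 0], [0, 0, 0], 0.03], [[0, 0, 0], [0, 0, 0], 0.03], [[0, 0, 0], [0, 0, 0], 0.03], [[0, 0, 0], [0, 0, 0], 0.03], [[0, 0, 0], [0, 0, 0], 0.03], [[0, 0, 0], [0, 0, 0], 0.03]]' | python3 inch.py
echo '[[[0, 0, 0], [0, 0, -1.5], 0.03], [[0, 0, 0], [0, 0, -1.5], 0.03], [[0, 0, 0], [0, 0, -1.5], 0.03], [[0, 0, 0], [0, 0, -1.5], 0.03], [[0, 0, 0], [0, 0, -0.5], 0.03], [[0, 0, 0], [0, 0, 0], 0.03], [[0, 0, 0], [0, 0, 0], 0.03]]' | python3 inch.py
python3 - <<'E'
from h import *
print(rel((.45,.328,.145)))
E
```

```text
t: 19.48
ee_pos: [0.675, 0.1017, 0.0147]
tool_rot: [[-0.001, 1.0, 0.003], [1.0, 0.001, 0.0], [0.0, 0.003, -1.0]]
contact_force: [-0.2, -0.2, 4.4]
width: 0.0393
gripper_force: 30.0
t: 20.07
ee_pos: [0.6731, 0.1018, 0.1425]
tool_rot: [[-0.001, 1.0, -0.002], [1.0, 0.001, 0.0], [0.0, -0.002, -1.0]]
contact_force: [-0.2, 0.7, -0.7]
width: 0.0392
gripper_force: 30.0
[ 0.2264 -0.2228 -0.0021]
```

```bash
echo '[[[0, 0, 0], [1.415, -1.395, 0], 0.03], [[0, 0, 0], [1.415, -1.395, 0], 0.03], [[0, 0, 0], [1.415, -1.395, 0], 0.03], [[0, 0, 0], [1.415, -1.395, 0], 0.03], [[0, 0, 0], [1.415, -1.395, 0], 0.03], [[0, 0, 0], [1.415, -1.395, 0], 0.03], [[0, 0, 0], [1.415, -1.395, 0], 0.03], [[0, 0, 0], [1.415, -1.395, 0], 0.03], [[0, 0, 0], [0, 0, 0], 0.03], [[0, 0, 0], [0, 0, 0], 0.03], [[0, 0, 0], [0, 0, 0], 0.03]]' | python3 inch.py
python3 - <<'E'
from h import *
print(rel((.45,.328,.033)))
E
```

```text
t: 20.98
ee_pos: [0.4496, 0.3268, 0.1417]
tool_rot: [[-0.001, 1.0, -0.002], [1.0, 0.001, -0.003], [-0.003, -0.002, -1.0]]
contact_force: [1.4, -0.8, -0.3]
width: 0.039
gripper_force: 30.0
[0.0016 0.0006 0.1087]
```

Scaled: 0.025 m is 1.25, 0.015 m is 0.75.

```bash
echo '[[[0, 0, 0], [0, 0, 1.25], 0.03], [[0, 0, 0], [0, 0, 1.25], 0.03], [[0, 0, 0], [0, 0, 1.25], 0.03], [[0, 0, 0], [0, 0, 0.75], 0.03], [[0, 0, 0], [0, 0, 0.5], 0.03], [[0, 0, 0], [0, 0, 0.3], 0.03], [[0, 0, 0], [0, 0, 0], 0.03], [[0, 0, 0], [0, 0, 0], 0.03]]' | python3 inch.py|sed -n 2,4p; echo '[[[0, 0, 0], [0, 0, 0.1], 0.03], [[0, 0, 0], [0, 0, 0], 0.03], [[0, 0, 0], [0, 0, 0], 0.03]]' | python3 inch.py|sed -n 2,4p; echo '[[[0, 0, 0], [0, 0, 0.1], 0.03], [[0, 0, 0], [0, 0, 0], 0.03]]' | python3 inch.py|sed -n 2,4p
```

```text
ee_pos: [0.4513, 0.3272, 0.0377]
tool_rot: [[0.0, 1.0, 0.001], [1.0, -0.0, -0.0], [-0.0, 0.001, -1.0]]
contact_force: [-0.7, -0.1, -0.3]
ee_pos: [0.4508, 0.3282, 0.0362]
tool_rot: [[-0.001, 1.0, 0.001], [1.0, 0.001, 0.001], [0.001, 0.001, -1.0]]
contact_force: [0.6, -0.1, 0.3]
ee_pos: [0.4503, 0.328, 0.0336]
tool_rot: [[-0.002, 1.0, 0.0], [1.0, 0.002, 0.0], [0.0, 0.0, -1.0]]
contact_force: [-1.1, -0.0, -1.5]
```

```bash
echo '[[[0, 0, 0], [0, 0, 0.1], 0.03], [[0, 0, 0], [0, 0, 0], 0.03]]' | python3 inch.py|sed -n 2,4p; echo '[[[0, 0, 0], [0, 0, 0.075], 0.03], [[0, 0, 0], [0, 0, 0], 0.03]]' | python3 inch.py|sed -n 2,4p; echo '[[[0, 0, 0], [0, 0, 0.075], 0.03], [[0, 0, 0], [0, 0, 0], 0.03]]' | python3 inch.py|sed -n 2,4p
```

```text
ee_pos: [0.4501, 0.3278, 0.0312]
tool_rot: [[-0.001, 1.0, -0.0], [1.0, 0.001, -0.0], [-0.0, -0.0, -1.0]]
contact_force: [-0.5, -0.7, -0.8]
ee_pos: [0.4502, 0.3278, 0.0297]
tool_rot: [[-0.001, 1.0, -0.0], [1.0, 0.001, -0.0], [-0.0, -0.0, -1.0]]
contact_force: [-0.1, 0.2, -0.4]
ee_pos: [0.4506, 0.3279, 0.0287]
tool_rot: [[-0.001, 1.0, 0.0], [1.0, 0.001, 0.0], [0.0, 0.0, -1.0]]
contact_force: [-0.6, 0.6, 1.5]
```

```bash
echo '[[[0, 0, 0], [0, 0, 0], 0.06], [[0, 0, 0], [0, 0, 0], 0.06], [[0, 0, 0], [0, 0, 0], 0.06], [[0, 0, 0], [0, 0, 0], 0.06], [[0, 0, 0], [0, 0, -1], 0.06], [[0, 0, 0], [0, 0, -1.5], 0.06], [[0, 0, 0], [0, 0, -1.5], 0.06], [[0, 0, 0], [0, 0, -1.5], 0.06], [[0, 0, 0], [0, 0, -1.5], 0.06], [[0, 0, 0], [0, 0, -1], 0.06]]' | python3 inch.py
echo '[[[0, 0, -6.8], [0, 0, 0], 0.06], [[0, 0, -6.8], [0, 0, 0], 0.06], [[0, 0, -6.8], [0, 0, 0], 0.06], [[0, 0, -6.8], [0, 0, 0], 0.06], [[0, 0, -6.8], [0, 0, 0], 0.06], [[0, 0, -6.8], [0, 0, 0], 0.06], [[0, 0, -6.8], [0, 0, 0], 0.06], [[0, 0, -6.8], [0, 0, 0], 0.06], [[0, 0, -6.8], [0, 0, 0], 0.06], [[0, 0, -6.8], [0, 0, 0], 0.06], [[0, 0, -6.8], [0, 0, 0], 0.06], [[0, 0, -6.8], [0, 0, 0], 0.06]]' | python3 inch.py
echo '[[[0, 0, 0], [-0.355, -1.8, 0], 0.06], [[0, 0, 0], [-0.355, -1.8, 0], 0.06], [[0, 0, 0], [-0.355, -1.8, 0], 0.06], [[0, 0, 0], [-0.355, -1.8, 0], 0.06], [[0, 0, 0], [-0.355, -1.8, 0], 0.06], [[0, 0, 0], [-0.355, -1.8, 0], 0.06], [[0, 0, 0], [-0.355, -1.8, 0], 0.06], [[0, 0, 0], [-0.355, -1.8, 0], 0.06], [[0, 0, 0], [-0.355, -1.8, 0], 0.06], [[0, 0, 0], [-0.355, -1.8, 0], 0.06], [[0, 0, 0], [-0.355, -1.8, 0], 0.06], [[0, 0, 0], [-0.355, -1.8, 0], 0.06]]' | python3 inch.py
echo '[[[0, 0, 0], [-0.355, -1.8, 0], 0.06], [[0, 0, 0], [-0.355, -1.8, 0], 0.06], [[0, 0, 0], [0, 0, 0], 0.06], [[0, 0, 0], [0, 0, 0], 0.06], [[0, 0, 0], [0, 0, 0], 0.06]]' | python3 inch.py
python3 - <<'E'
from h import *
C=cam('wrist');p,d=cams.capture('wrist'); cv2.imwrite('pics/w4.png',p[:,:,::-1])
print(rel((.474,-.184,.1)),readout.sense()['joint_pos'])
E
```

```text
t: 23.4
ee_pos: [0.4513, 0.3282, 0.1914]
tool_rot: [[-0.001, 1.0, 0.003], [1.0, 0.001, 0.002], [0.002, 0.003, -1.0]]
contact_force: [-0.2, -0.4, 0.4]
width: 0.0597
gripper_force: 0.0
t: 24.4
ee_pos: [0.4503, 0.3276, 0.1883]
tool_rot: [[-0.99, 0.139, -0.0], [0.139, 0.99, -0.0], [0.0, -0.0, -1.0]]
contact_force: [0.3, -0.1, -0.2]
width: 0.0599
gripper_force: 0.0
t: 25.4
ee_pos: [0.4717, -0.1138, 0.1886]
tool_rot: [[-0.989, 0.145, 0.0], [0.145, 0.989, -0.0], [-0.0, -0.0, -1.0]]
contact_force: [0.3, 0.8, 0.6]
width: 0.06
gripper_force: 0.0
t: 25.82
ee_pos: [0.4755, -0.1845, 0.1882]
tool_rot: [[-0.989, 0.145, -0.001], [0.145, 0.989, 0.001], [0.001, 0.001, -1.0]]
contact_force: [-0.5, -1.1, 0.5]
width: 0.0597
gripper_force: 0.0
[ 0.0016 -0.0008  0.0883] [ 13.84493257  25.02300093   6.93632094 106.94067503  -4.00043463
  48.32161604 104.58161437]
```

View pics/w4.png

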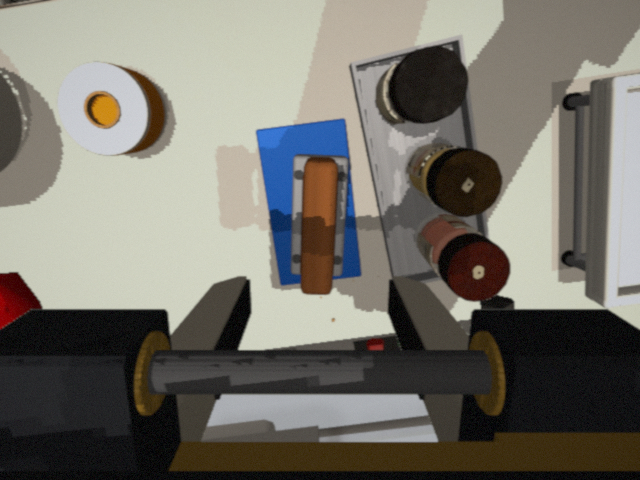

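The scraper grip top runs from (320,160) to (317,292), nearly aligned with the fingers, which sit at cols ~248 and ~390 (midline 319).

```bash
python3 - <<'E'
from h import *
C=cam('wrist')
a,b=[atz(C,u,v,.072) for u,v in [(320.5,159),(317.5,293)]]
print(a,b,(a+b)/2,np.linalg.norm(a-b),np.degrees(np.arctan2(*(b-a)[1::-1])))
r=[atz(C,u,v,.004) for u,v in [(258,129),(344,120),(360,274),(281,284)]]; print(np.mean(r,0),np.degrees(np.arctan2(*(r[2]-r[1])[1::-1])))
print(rel(((a+b)/2)))
E
```

```text
[ 0.42596008 -0.17515364  0.072     ] [ 0.52250721 -0.19129081  0.072     ] [ 0.47423364 -0.18322222  0.072     ] 0.09788644822095433 -9.48886926712175
[ 0.46955202 -0.18933259  0.004     ] -1.1865596761090187
[0.0014 0.     0.1163]
```

Scaled: 0.03 m is 1.5, 0.018 m is 0.9.

```bash
echo '[[[0, 0, 1.1], [0.07, 0, 1.5], 0.06], [[0, 0, 0], [0, 0, 1.5], 0.06], [[0, 0, 0], [0, 0, 1.5], 0.06], [[0, 0, 0], [0, 0, 1.5], 0.06], [[0, 0, 0], [0, 0, 0.9], 0.06], [[0, 0, 0], [0, 0, 0], 0.06], [[0, 0, 0], [0, 0, 0], 0.06]]' | python3 inch.py
python3 - <<'E'
from h import *
print(rel((.4742,-.1832,.044)))
E
```

```text
t: 26.45
ee_pos: [0.4742, -0.1832, 0.0501]
tool_rot: [[-0.987, 0.161, -0.002], [0.161, 0.987, 0.001], [0.002, 0.001, -1.0]]
contact_force: [0.3, -0.6, 0.7]
width: 0.0601
gripper_force: 0.0
[-0.     -0.0001  0.0061]
```

Scaled: 0.005 m is 0.25.

```bash
echo '[[[0, 0, 0], [0, 0, 0.25], 0.06], [[0, 0, 0], [0, 0, 0], 0.06], [[0, 0, 0], [0, 0, 0], 0.015], [[0, 0, 0], [0, 0, 0], 0.015], [[0, 0, 0], [0, 0, 0], 0.015], [[0, 0, 0], [0, 0, 0], 0.015], [[0, 0, 0], [0, 0, 0], 0.015], [[0, 0, 0], [0, 0, 0], 0.015], [[0, 0, 0], [0, 0, 0], 0.015], [[0, 0, 0], [0, 0, 0], 0.015]]' | python3 inch.py
echo '[[[0, 0, 0], [0, 0, -1], 0.015], [[0, 0, 0], [0, 0, -1.5], 0.015], [[0, 0, 0], [0, 0, -1.5], 0.015], [[0, 0, 0], [0, 0, -1.5], 0.015], [[0, 0, 0], [0, 0, -1.5], 0.015], [[0, 0, -4.75], [0, 0, 0], 0.015], [[0, 0, -4.75], [0, 0, 0], 0.015], [[0, 0, 0], [0, 0, 0], 0.015], [[0, 0, 0], [0, 0, 0], 0.015]]' | python3 inch.py
python3 - <<'E'
from h import *
print(rel((.499,.056,.175)),readout.sense()['tool_rot'])
E
```

```text
t: 27.28
ee_pos: [0.4743, -0.1851, 0.0456]
tool_rot: [[-0.987, 0.164, 0.0], [0.164, 0.987, -0.0], [-0.0, -0.0, -1.0]]
contact_force: [0.1, 0.4, 0.6]
width: 0.0236
gripper_force: 29.9
t: 28.03
ee_pos: [0.4735, -0.1848, 0.1848]
tool_rot: [[-1.0, 0.001, -0.002], [0.001, 1.0, 0.001], [0.002, 0.001, -1.0]]
contact_force: [-0.1, -0.8, -2.5]
width: 0.0236
gripper_force: 29.9
[-0.0252  0.2408  0.01  ] [[-9.99997809e-01  1.13278691e-03 -1.76041481e-03]
 [ 1.13135527e-03  9.99999029e-01  8.14026679e-04]
 [ 1.76133522e-03  8.12033241e-04 -9.99998119e-01]]
```

```bash
echo '[[[0, 0, 0], [0.09, 1.75, 0], 0.015], [[0, 0, 0], [0.09, 1.75, 0], 0.015], [[0, 0, 0], [0.09, 1.75, 0], 0.015], [[0, 0, 0], [0.09, 1.75, 0], 0.015], [[0, 0, 0], [0.09, 1.75, 0], 0.015], [[0, 0, 0], [0.09, 1.75, 0], 0.015], [[0, 0, 0], [0, 1.55, 0], 0.015], [[0, 0, 0], [0, 0, 0], 0.015], [[0, 0, 0], [0, 0, 1.25], 0.015], [[0, 0, 0], [0, 0, 1.25], 0.015], [[0, 0, 0], [0, 0, 0], 0.015], [[0, 0, 0], [0, 0, 0], 0.015]]' | python3 inch.py
python3 - <<'E'
from h import *
print(rel((.463,.057,.107)))
C=cam('wrist');p,d=cams.capture('wrist'); cv2.imwrite('pics/w5.png',p[:,:,::-1])
E
```

```text
t: 29.03
ee_pos: [0.4619, 0.0555, 0.1343]
tool_rot: [[-1.0, 0.0, -0.005], [0.0, 1.0, -0.001], [0.005, -0.001, -1.0]]
contact_force: [0.3, 0.6, -1.8]
width: 0.0237
gripper_force: 29.9
[-0.0012  0.0015  0.0273]
```

View pics/w5.png

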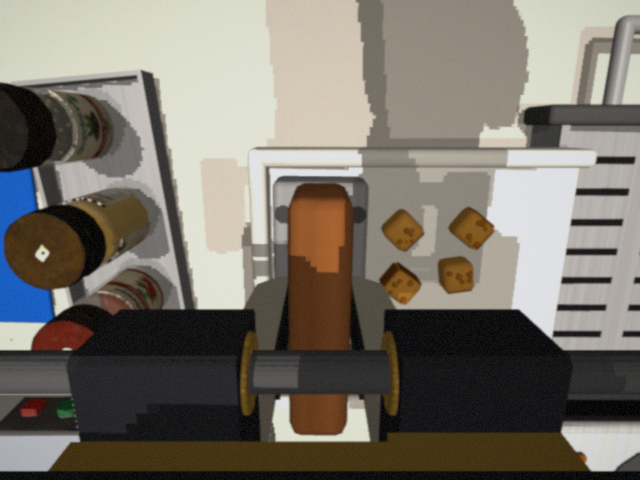

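The scraper foot (cols 274–368, end at row 178) is inside the rims, and the four nearer croutons start at col ~382, clear of it.

```bash
python3 - <<'E'
from h import *
C=cam('wrist')
print(atz(C,320,178,.1165),atz(C,320,166,.076),atz(C,274,250,.1165)[1],atz(C,368,250,.1165)[1],atz(C,382,283,.079)[1],atz(C,268,250,.076)[1])
E
echo '[[[0, 0, 0], [0, 0.075, 0.6], 0.015], [[0, 0, 0], [0, 0, 0.5], 0.015], [[0, 0, 0], [0, 0, 0.2], 0.015], [[0, 0, 0], [0, 0, 0], 0.015], [[0, 0, 0], [0, 0, 0], 0.015]]' | python3 inch.py
```

```text
[0.41363469 0.05628725 0.1165    ] [0.41211722 0.05636134 0.076     ] 0.03460447464220634 0.0789143580745634 0.0922976976694426 0.026478645374354036
t: 29.5
ee_pos: [0.4639, 0.0573, 0.1103]
tool_rot: [[-1.0, -0.0, 0.001], [-0.0, 1.0, 0.0], [-0.001, 0.0, -1.0]]
contact_force: [0.3, 0.4, -2.7]
width: 0.024
gripper_force: 29.9
```

```bash
echo '[[[0, 0, 0], [0, 0, 0.2], 0.015], [[0, 0, 0], [0, 0, 0], 0.015], [[0, 0, 0], [0, 0, 0], 0.015]]' | python3 inch.py|sed -n 2,4p; echo '[[[0, 0, 0], [0, 0, 0.075], 0.015], [[0, 0, 0], [0, 0, 0], 0.015]]' | python3 inch.py|sed -n 2,4p; echo '[[[0, 0, 0], [0, 0, 0.05], 0.015], [[0, 0, 0], [0, 0, 0], 0.015]]' | python3 inch.py|sed -n 2,4p
```

```text
ee_pos: [0.4633, 0.0575, 0.1057]
tool_rot: [[-1.0, -0.001, 0.0], [-0.001, 1.0, 0.0], [-0.0, 0.0, -1.0]]
contact_force: [-0.7, 0.3, -1.7]
ee_pos: [0.4632, 0.0574, 0.1039]
tool_rot: [[-1.0, -0.001, -0.0], [-0.001, 1.0, -0.0], [0.0, -0.0, -1.0]]
contact_force: [0.6, 0.3, -2.5]
ee_pos: [0.4633, 0.0575, 0.1035]
tool_rot: [[-1.0, -0.001, 0.0], [-0.001, 1.0, 0.0], [-0.0, 0.0, -1.0]]
contact_force: [-1.2, 0.6, 3.3]
```

Scaled: 0.008 m is 0.4, 0.005 m is 0.25.

```bash
echo '[[[0, 0, 0], [0, 0.2, -0.05], 0.015], [[0, 0, 0], [0, 0.4, 0], 0.015], [[0, 0, 0], [0, 0.4, 0], 0.015], [[0, 0, 0], [0, 0.4, 0], 0.015], [[0, 0, 0], [0, 0.4, 0], 0.015], [[0, 0, 0], [0, 0.4, 0], 0.015], [[0, 0, 0], [0, 0.4, 0], 0.015], [[0, 0, 0], [0, 0.4, 0], 0.015], [[0, 0, 0], [0, 0.4, 0], 0.015], [[0, 0, 0], [0, 0.4, 0], 0.015], [[0, 0, 0], [0, 0.4, 0], 0.015], [[0, 0, 0], [0, 0.25, 0], 0.015]]' | python3 inch.py
echo '[[[0, 0, 0], [0, 0.25, 0], 0.015], [[0, 0, 0], [0, 0.25, 0], 0.015], [[0, 0, 0], [0, 0.25, 0], 0.015], [[0, 0, 0], [0, 0.25, 0], 0.015], [[0, 0, 0], [0, 0.25, 0], 0.015], [[0, 0, 0], [0, 0.25, 0], 0.015], [[0, 0, 0], [0, 0.25, 0], 0.015], [[0, 0, 0], [0, 0.25, 0], 0.015], [[0, 0, 0], [0, 0.25, 0], 0.015], [[0, 0, 0], [0, 0.25, 0], 0.015], [[0, 0, 0], [0, 0, 0], 0.015], [[0, 0, 0], [0, 0, 0], 0.015]]' | python3 inch.py
```

```text
t: 31.08
ee_pos: [0.4631, 0.1479, 0.1039]
tool_rot: [[-1.0, -0.002, 0.0], [-0.002, 1.0, 0.001], [-0.0, 0.001, -1.0]]
contact_force: [-0.3, 0.4, -1.2]
width: 0.024
gripper_force: 29.9
t: 32.08
ee_pos: [0.463, 0.1968, 0.1039]
tool_rot: [[-1.0, -0.002, -0.0], [-0.002, 1.0, -0.0], [0.0, -0.0, -1.0]]
contact_force: [0.7, -0.2, -2.2]
width: 0.0237
gripper_force: 29.9
```

```bash
echo '[[[0, 0, 0], [0, 0.25, 0], 0.015], [[0, 0, 0], [0, 0.15, 0], 0.015], [[0, 0, 0], [0, 0, 0], 0.015], [[0, 0, 0], [0, 0, -1], 0.015], [[0, 0, 0], [0, 0, -1.5], 0.015], [[0, 0, 0], [0, 0, -1.5], 0.015], [[0, 0, 0], [0, -1.5, 0], 0.015], [[0, 0, 0], [0, -1.5, 0], 0.015], [[0, 0, 0], [0, -1.5, 0], 0.015], [[0, 0, 0], [0, -1.5, 0], 0.015], [[0, 0, 0], [0, 0, 0], 0.015], [[0, 0, 0], [0, 0, 0], 0.015]]' | python3 inch.py
python3 - <<'E'
from h import *
C=cam('wrist');p,d=cams.capture('wrist'); cv2.imwrite('pics/w6.png',p[:,:,::-1])
print(readout.sense()['ee_pos'])
E
```

```text
t: 33.08
ee_pos: [0.4631, 0.0822, 0.1841]
tool_rot: [[-1.0, 0.004, -0.0], [0.004, 1.0, -0.001], [0.0, -0.001, -1.0]]
contact_force: [0.7, 0.3, -2.4]
width: 0.0238
gripper_force: 29.9
[0.4631735  0.08417821 0.18405459]
```

View pics/w6.png

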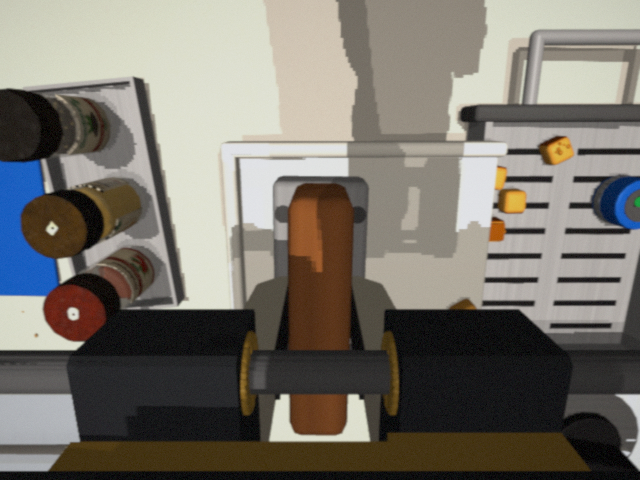

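Four croutons are in the drawer (right side, cols 497–557), with the logger standing at (625,200). Now the second swipe for the other two.

```bash
echo '[[[0, 0, 0], [-0.925, -0.675, 0], 0.015], [[0, 0, 0], [-0.925, -0.675, 0], 0.015], [[0, 0, 0], [0, 0, 0], 0.015], [[0, 0, 0], [0, 0, 0], 0.015], [[0, 0, 0], [0, 0, 1.25], 0.015], [[0, 0, 0], [0, 0, 1.25], 0.015], [[0, 0, 0], [0, 0, 1], 0.015], [[0, 0, 0], [0, 0, 0], 0.015], [[0, 0, 0], [0, 0, 0], 0.015]]' | python3 inch.py
python3 - <<'E'
from h import *
print(rel((.500,.057,.1045)))
E
```

```text
t: 33.88
ee_pos: [0.499, 0.0591, 0.1134]
tool_rot: [[-1.0, -0.004, -0.003], [-0.004, 1.0, 0.0], [0.003, 0.0, -1.0]]
contact_force: [0.3, 0.3, -1.8]
width: 0.0243
gripper_force: 29.9
[-0.001  -0.0021  0.0089]
```

```bash
echo '[[[0, 0, 0], [0, -0.1, 0.2], 0.015], [[0, 0, 0], [0, 0, 0.15], 0.015], [[0, 0, 0], [0, 0, 0], 0.015], [[0, 0, 0], [0, 0, 0], 0.015]]' | python3 inch.py|sed -n 2,4p;  echo '[[[0, 0, 0], [0, 0, 0.05], 0.015], [[0, 0, 0], [0, 0, 0], 0.015]]' | python3 inch.py|sed -n 2,4p
```

```text
ee_pos: [0.5006, 0.0556, 0.1076]
tool_rot: [[-1.0, -0.001, 0.001], [-0.001, 1.0, 0.0], [-0.001, 0.0, -1.0]]
contact_force: [0.0, 0.2, -2.0]
ee_pos: [0.5004, 0.0555, 0.1062]
tool_rot: [[-1.0, -0.001, 0.001], [-0.001, 1.0, 0.0], [-0.001, 0.0, -1.0]]
contact_force: [-0.0, 0.1, -2.5]
```

Sweep from y=0.0555 to about 0.203, slowly near the edge.

Scaled: 0.008 m is 0.4, 0.005 m is 0.25.

```bash
echo '[[[0, 0, 0], [0, 0.2, 0.075], 0.015], [[0, 0, 0], [0, 0.4, 0], 0.015], [[0, 0, 0], [0, 0.4, 0], 0.015], [[0, 0, 0], [0, 0.4, 0], 0.015], [[0, 0, 0], [0, 0.4, 0], 0.015], [[0, 0, 0], [0, 0.4, 0], 0.015], [[0, 0, 0], [0, 0.4, 0], 0.015], [[0, 0, 0], [0, 0.4, 0], 0.015], [[0, 0, 0], [0, 0.4, 0], 0.015], [[0, 0, 0], [0, 0.4, 0], 0.015], [[0, 0, 0], [0, 0.4, 0], 0.015], [[0, 0, 0], [0, 0.25, 0], 0.015]]' | python3 inch.py
echo '[[[0, 0, 0], [0, 0.25, 0], 0.015], [[0, 0, 0], [0, 0.25, 0], 0.015], [[0, 0, 0], [0, 0.25, 0], 0.015], [[0, 0, 0], [0, 0.25, 0], 0.015], [[0, 0, 0], [0, 0.25, 0], 0.015], [[0, 0, 0], [0, 0.25, 0], 0.015], [[0, 0, 0], [0, 0.25, 0], 0.015], [[0, 0, 0], [0, 0.25, 0], 0.015], [[0, 0, 0], [0, 0.25, 0], 0.015], [[0, 0, 0], [0, 0.25, 0], 0.015], [[0, 0, 0], [0, 0.25, 0], 0.015], [[0, 0, 0], [0, 0.2, 0], 0.015]]' | python3 inch.py
echo '[[[0, 0, 0], [0, 0, 0], 0.015], [[0, 0, 0], [0, 0, 0], 0.015], [[0, 0, 0], [0, 0, -1], 0.015], [[0, 0, 0], [0, 0, -1.5], 0.015], [[0, 0, 0], [0, 0, -1.5], 0.015], [[0, 0, 0], [0.4, -1.8, 0], 0.015], [[0, 0, 0], [0.4, -1.8, 0], 0.015], [[0, 0, 0], [0.4, -1.8, 0], 0.015], [[0, 0, 0], [0.4, -1.8, 0], 0.015], [[0, 0, 0], [0, -1.8, 0], 0.015], [[0, 0, 0], [0, -1.8, 0], 0.015], [[0, 0, 0], [0, -1.8, 0], 0.015]]' | python3 inch.py
python3 - <<'E'
from h import *
C=cam('top');p,d=cams.capture('top'); cv2.imwrite('pics/c3.png',cv2.resize(p[145:325,245:485,::-1],None,fx=3.3,fy=3.3,interpolation=cv2.INTER_CUBIC))
print(readout.sense()['ee_pos'])
E
```

```text
t: 35.38
ee_pos: [0.5001, 0.146, 0.1044]
tool_rot: [[-1.0, -0.002, 0.0], [-0.002, 1.0, 0.001], [-0.0, 0.001, -1.0]]
contact_force: [0.7, -0.2, -2.2]
width: 0.0237
gripper_force: 29.9
t: 36.38
ee_pos: [0.5, 0.2043, 0.1044]
tool_rot: [[-1.0, -0.002, -0.0], [-0.002, 1.0, 0.0], [0.0, 0.0, -1.0]]
contact_force: [0.5, -0.0, -2.3]
width: 0.0239
gripper_force: 29.9
t: 37.38
ee_pos: [0.4677, -0.0506, 0.1847]
tool_rot: [[-1.0, -0.001, 0.0], [-0.001, 1.0, -0.0], [-0.0, -0.0, -1.0]]
contact_force: [0.8, 0.0, -2.7]
width: 0.0234
gripper_force: 29.9
[ 0.46737197 -0.0611373   0.18506167]
```

View pics/c3.png

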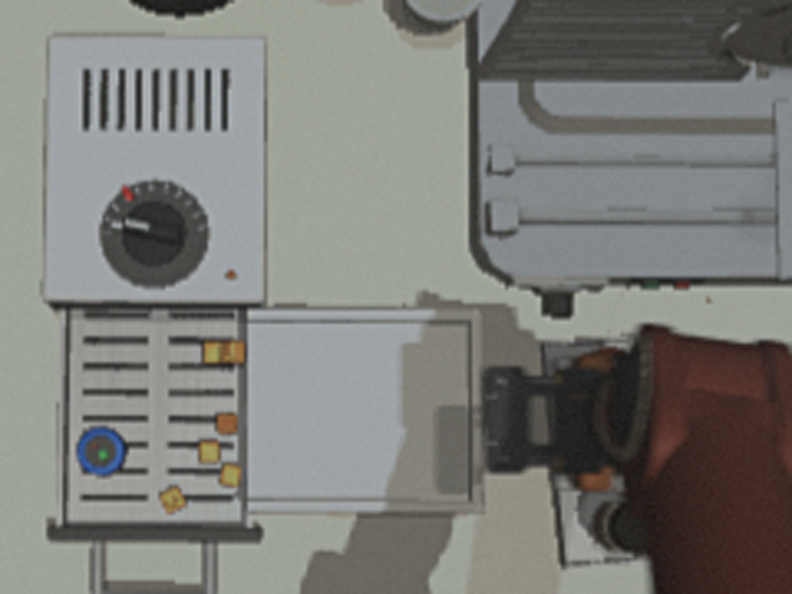

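All six croutons are in the drawer (e.g. (227,424), (172,498), (213,352)) and the logger stands at (101,451). Now I'll put the scraper back on its rest.

Scaled: -0.032 m is -1.6, 0.03 m is 1.5.

```bash
echo '[[[0, 0, 0], [-0.05, -1.6, 0], 0.015], [[0, 0, 0], [-0.05, -1.6, 0], 0.015], [[0, 0, 0], [0, -1.6, 0], 0.015], [[0, 0, 0], [0, -1.6, 0], 0.015], [[0, 0, 0], [0, 0, 0], 0.015], [[0, 0, 0], [0, 0, 0], 0.015], [[0, 0, 0], [0, 0, 1.5], 0.015], [[0, 0, 0], [0, 0, 1.5], 0.015], [[0, 0, 0], [0, 0, 1.5], 0.015], [[0, 0, 0], [0, 0, 1.5], 0.015], [[0, 0, 0], [0, 0, 0], 0.015], [[0, 0, 0], [0, 0, 0], 0.015]]' | python3 inch.py
python3 - <<'E'
from h import *
print(rel((.4695,-.1895,.0465)))
C=cam('top'); P=cloud(C,cams.capture('top')[1]); m=(P[...,0]>.40)&(P[...,0]<.56)&(P[...,1]>.215)&(P[...,1]<.35); print(np.sort(P[m][:,2])[-8:])
E
```

```text
t: 38.43
ee_pos: [0.4696, -0.175, 0.0637]
tool_rot: [[-1.0, -0.003, -0.004], [-0.003, 1.0, 0.002], [0.004, 0.002, -1.0]]
contact_force: [0.5, -0.5, -1.9]
width: 0.0237
gripper_force: 29.9
[ 0.0001 -0.0145  0.0171]
[0.04968101 0.04977653 0.04990246 0.04990925 0.0504326  0.05058079
 0.05288263 0.05296529]
```

Scaled: -0.0145 m is -0.725, 0.007 m is 0.35.

```bash
echo '[[[0, 0, 0], [0, -0.725, 0], 0.015], [[0, 0, 0], [0, 0, 0.35], 0.015], [[0, 0, 0], [0, 0, 0.3], 0.015], [[0, 0, 0], [0, 0, 0], 0.015], [[0, 0, 0], [0, 0, 0], 0.015]]' | python3 inch.py|sed -n 2,4p;  echo '[[[0, 0, 0], [0, 0, 0.075], 0.015], [[0, 0, 0], [0, 0, 0], 0.015]]' | python3 inch.py|sed -n 2,4p;  echo '[[[0, 0, 0], [0, 0, 0.075], 0.015], [[0, 0, 0], [0, 0, 0], 0.015]]' | python3 inch.py|sed -n 2,4p
```

```text
ee_pos: [0.4705, -0.1901, 0.0516]
tool_rot: [[-1.0, -0.002, -0.0], [-0.002, 1.0, 0.001], [0.0, 0.001, -1.0]]
contact_force: [0.1, 0.2, -2.8]
ee_pos: [0.4706, -0.1905, 0.05]
tool_rot: [[-1.0, -0.002, 0.0], [-0.002, 1.0, 0.0], [-0.0, 0.0, -1.0]]
contact_force: [-0.3, -0.3, -1.4]
ee_pos: [0.4705, -0.1908, 0.0484]
tool_rot: [[-1.0, -0.001, -0.0], [-0.001, 1.0, 0.0], [0.0, 0.0, -1.0]]
contact_force: [0.2, 0.2, -2.6]
```

```bash
echo '[[[0, 0, 0], [0, 0, 0.1], 0.015], [[0, 0, 0], [0, 0, 0], 0.015]]' | python3 inch.py|sed -n 2,4p;  echo '[[[0, 0, 0], [0, 0, 0.04], 0.015], [[0, 0, 0], [0, 0, 0], 0.015]]' | python3 inch.py|sed -n 2,4p;  echo '[[[0, 0, 0], [0, 0, 0.04], 0.015], [[0, 0, 0], [0, 0, 0], 0.015]]' | python3 inch.py|sed -n 2,4p
```

```text
ee_pos: [0.4704, -0.1909, 0.0462]
tool_rot: [[-1.0, -0.001, -0.0], [-0.001, 1.0, 0.0], [0.0, 0.0, -1.0]]
contact_force: [0.7, -0.6, -2.6]
ee_pos: [0.4705, -0.1911, 0.0456]
tool_rot: [[-1.0, -0.001, -0.0], [-0.001, 1.0, -0.0], [0.0, -0.0, -1.0]]
contact_force: [0.1, 1.5, -3.2]
ee_pos: [0.4706, -0.1911, 0.0456]
tool_rot: [[-1.0, -0.001, 0.0], [-0.001, 1.0, 0.0], [-0.0, 0.0, -1.0]]
contact_force: [-1.2, 1.1, 3.4]
```

```bash
echo '[[[0, 0, 0], [0, 0, 0], 0.05], [[0, 0, 0], [0, 0, 0], 0.05], [[0, 0, 0], [0, 0, 0], 0.05], [[0, 0, 0], [0, 0, 0], 0.05], [[0, 0, 0], [0, 0, -1], 0.05], [[0, 0, 0], [0, 0, -1.5], 0.05], [[0, 0, 0], [0, 0, -1.5], 0.05], [[0, 0, 0], [0, 0, -1.5], 0.03], [[0, 0, 0], [0, 0, -1.25], 0]]' | python3 inch.py
echo '[[[0, 0, 0], [0, 1.87, 0], 0], [[0, 0, 0], [0, 1.87, 0], 0], [[0, 0, 0], [0, 1.87, 0], 0], [[0, 0, 0], [0, 1.87, 0], 0], [[0, 0, 0], [0, 1.87, 0], 0], [[0, 0, 0], [0, 1.87, 0], 0], [[0, 0, 0], [0, 1.87, 0], 0], [[0, 0, 0], [0, 1.87, 0], 0], [[0, 0, 0], [0, 1.87, 0], 0], [[0, 0, 0], [0, 1.87, 0], 0], [[0, 0, 0], [0, 1.87, 0], 0]]' | python3 inch.py
echo '[[[0, 0, 0], [1.42, 0.74, 0], 0], [[0, 0, 0], [1.42, 0.74, 0], 0], [[0, 0, 0], [1.42, 0.74, 0], 0], [[0, 0, 0], [1.42, 0.74, 0], 0], [[0, 0, 0], [0, 0, 0], 0], [[0, 0, 0], [0, 0, 0], 0], [[0, 0, 0], [0, 0, 0], 0]]' | python3 inch.py
python3 - <<'E'
from h import *
C=cam('wrist');p,d=cams.capture('wrist'); cv2.imwrite('pics/w7.png',p[:,:,::-1])
print(rel((.357,.279,.025)))
E
```

```text
t: 40.48
ee_pos: [0.4708, -0.1912, 0.1818]
tool_rot: [[-1.0, -0.001, 0.001], [-0.001, 1.0, -0.001], [-0.001, -0.001, -1.0]]
contact_force: [0.4, 0.7, -0.4]
width: 0.0414
gripper_force: 0.0
t: 41.4
ee_pos: [0.4697, 0.2222, 0.1798]
tool_rot: [[-1.0, -0.001, 0.0], [-0.001, 1.0, -0.0], [-0.0, -0.0, -1.0]]
contact_force: [1.6, 0.0, 0.1]
width: 0.0006
gripper_force: 0.0
t: 41.98
ee_pos: [0.3571, 0.2792, 0.18]
tool_rot: [[-1.0, -0.001, 0.001], [-0.001, 1.0, -0.0], [-0.001, -0.0, -1.0]]
contact_force: [-0.8, 0.5, -0.1]
width: 0.0004
gripper_force: 0.0
[0.0008 0.0002 0.155 ]
```

View pics/w7.png

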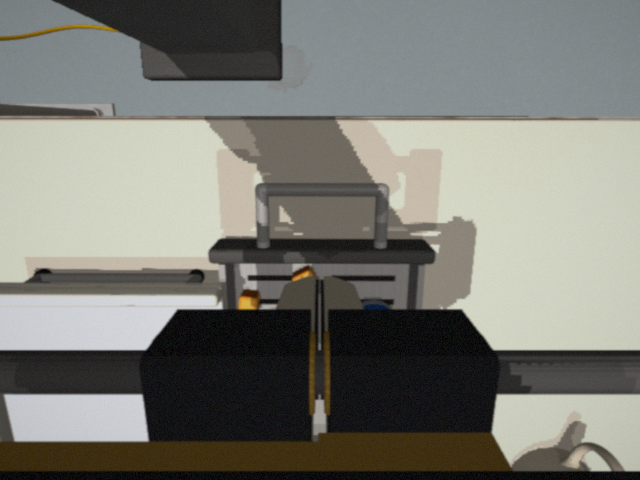

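```bash
python3 - <<'E'
from h import *
C=cam('wrist')
for u,v,z in [(320,190,.036),(320,240,.046),(258,190,.036),(388,190,.036)]: print(np.round(atz(C,u,v,z),4))
E
echo '[[[0, 0, 0], [0.1, 0, 1.5], 0], [[0, 0, 0], [0, 0, 1.5], 0], [[0, 0, 0], [0, 0, 1.5], 0], [[0, 0, 0], [0, 0, 1.5], 0], [[0, 0, 0], [0, 0, 0], 0], [[0, 0, 0], [0, 0, 0.5], 0], [[0, 0, 0], [0, 0, 0.5], 0], [[0, 0, 0], [0, 0, 0.5], 0], [[0, 0, 0], [0, 0, 0.25], 0], [[0, 0, 0], [0, 0, 0], 0], [[0, 0, 0], [0, 0, 0], 0]]' | python3 inch.py
```

```text
[0.3329 0.2797 0.036 ]
[0.3695 0.2797 0.046 ]
[0.3328 0.2326 0.036 ]
[0.3329 0.3314 0.036 ]
t: 42.95
ee_pos: [0.3553, 0.2794, 0.0256]
tool_rot: [[-1.0, -0.0, 0.001], [-0.0, 1.0, 0.0], [-0.001, 0.0, -1.0]]
contact_force: [-0.1, 0.2, 0.9]
width: 0.0007
gripper_force: 0.0
```

Scaled: -0.006 m is -0.3, -0.005 m is -0.25.

```bash
echo '[[[0, 0, 0], [-0.15, 0, 0], 0], [[0, 0, 0], [-0.15, 0, 0], 0], [[0, 0, 0], [-0.2, 0, 0], 0], [[0, 0, 0], [-0.25, 0, 0], 0], [[0, 0, 0], [-0.3, 0, 0], 0], [[0, 0, 0], [-0.3, 0, 0], 0], [[0, 0, 0], [-0.3, 0, 0], 0], [[0, 0, 0], [-0.3, 0, 0], 0], [[0, 0, 0], [-0.3, 0, 0], 0], [[0, 0, 0], [-0.3, 0, 0], 0], [[0, 0, 0], [-0.3, 0, 0], 0], [[0, 0, 0], [-0.3, 0, 0], 0]]' | python3 inch.py|sed -n 2,4p
echo '[[[0, 0, 0], [-0.3, 0, 0], 0], [[0, 0, 0], [-0.3, 0, 0], 0], [[0, 0, 0], [-0.3, 0, 0], 0], [[0, 0, 0], [-0.3, 0, 0], 0], [[0, 0, 0], [-0.3, 0, 0], 0], [[0, 0, 0], [-0.3, 0, 0], 0], [[0, 0, 0], [-0.3, 0, 0], 0], [[0, 0, 0], [-0.3, 0, 0], 0], [[0, 0, 0], [-0.3, 0, 0], 0], [[0, 0, 0], [-0.3, 0, 0], 0], [[0, 0, 0], [-0.3, 0, 0], 0], [[0, 0, 0], [-0.3, 0, 0], 0]]' | python3 inch.py|sed -n 2,4p
echo '[[[0, 0, 0], [-0.3, 0, 0], 0], [[0, 0, 0], [-0.3, 0, 0], 0], [[0, 0, 0], [-0.3, 0, 0], 0], [[0, 0, 0], [-0.25, 0, 0], 0], [[0, 0, 0], [-0.2, 0, 0], 0]]' | python3 inch.py|sed -n 2,4p
```

```text
ee_pos: [0.4179, 0.2793, 0.0248]
tool_rot: [[-1.0, -0.001, -0.0], [-0.001, 1.0, -0.0], [0.0, -0.0, -1.0]]
contact_force: [-2.4, -0.0, 2.3]
ee_pos: [0.4899, 0.2793, 0.0248]
tool_rot: [[-1.0, -0.001, -0.0], [-0.001, 1.0, -0.001], [0.0, -0.001, -1.0]]
contact_force: [-2.5, -2.6, 2.2]
ee_pos: [0.5171, 0.2793, 0.0247]
tool_rot: [[-1.0, -0.001, 0.0], [-0.001, 1.0, -0.0], [-0.0, -0.0, -1.0]]
contact_force: [-1.5, -2.0, 0.9]
```

```bash
echo '[[[0, 0, 0], [-0.2, 0, 0], 0], [[0, 0, 0], [-0.2, 0, 0], 0], [[0, 0, 0], [-0.15, 0, 0], 0]]' | python3 inch.py|sed -n 2,4p
echo '[[[0, 0, 0], [-0.15, 0, 0], 0], [[0, 0, 0], [-0.15, 0, 0], 0]]' | python3 inch.py|sed -n 2,4p
echo '[[[0, 0, 0], [-0.15, 0, 0], 0], [[0, 0, 0], [-0.1, 0, 0], 0]]' | python3 inch.py|sed -n 2,4p
```

```text
ee_pos: [0.5278, 0.2795, 0.0247]
tool_rot: [[-1.0, -0.001, -0.0], [-0.001, 1.0, -0.0], [0.0, -0.0, -1.0]]
contact_force: [-2.6, -2.0, -0.9]
ee_pos: [0.5334, 0.2795, 0.0247]
tool_rot: [[-1.0, -0.001, -0.0], [-0.001, 1.0, -0.0], [0.0, -0.0, -1.0]]
contact_force: [-1.6, -1.8, -0.1]
ee_pos: [0.5387, 0.2797, 0.0248]
tool_rot: [[-1.0, -0.001, 0.0], [-0.001, 1.0, 0.0], [-0.0, 0.0, -1.0]]
contact_force: [-2.5, -1.3, 0.2]
```

```bash
echo '[[[0, 0, 0], [-0.1, 0, 0], 0], [[0, 0, 0], [-0.1, 0, 0], 0]]' | python3 inch.py|sed -n 2,4p
echo '[[[0, 0, 0], [-0.1, 0, 0], 0], [[0, 0, 0], [-0.05, 0, 0], 0]]' | python3 inch.py|sed -n 2,4p
echo '[[[0, 0, 0], [-0.05, 0, 0], 0], [[0, 0, 0], [-0.05, 0, 0], 0]]' | python3 inch.py|sed -n 2,4p
```

```text
ee_pos: [0.5424, 0.2797, 0.0248]
tool_rot: [[-1.0, -0.001, -0.0], [-0.001, 1.0, -0.0], [0.0, -0.0, -1.0]]
contact_force: [-3.0, -1.6, -0.3]
ee_pos: [0.5457, 0.2798, 0.0248]
tool_rot: [[-1.0, -0.001, 0.0], [-0.001, 1.0, 0.0], [-0.0, 0.0, -1.0]]
contact_force: [-3.0, -1.1, -0.2]
ee_pos: [0.5474, 0.2798, 0.0249]
tool_rot: [[-1.0, -0.001, -0.0], [-0.001, 1.0, 0.0], [0.0, 0.0, -1.0]]
contact_force: [-1.6, -1.3, -0.4]
```

```bash
for i in 1 2; do :; done; echo '[[[0, 0, 0], [-0.05, 0, 0], 0], [[0, 0, 0], [-0.05, 0, 0], 0]]' | python3 inch.py|sed -n '2p;4p'
echo '[[[0, 0, 0], [-0.05, 0, 0], 0], [[0, 0, 0], [-0.05, 0, 0], 0]]' | python3 inch.py|sed -n '2p;4p'
echo '[[[0, 0, 0], [-0.05, 0, 0], 0], [[0, 0, 0], [-0.05, 0, 0], 0]]' | python3 inch.py|sed -n '2p;4p'
```

```text
ee_pos: [0.5481, 0.2798, 0.0248]
contact_force: [-5.2, -1.8, 2.9]
ee_pos: [0.548, 0.2797, 0.0248]
contact_force: [-9.7, -1.3, 6.1]
ee_pos: [0.548, 0.2797, 0.0248]
contact_force: [-11.8, -3.0, 10.3]
```

Scaled: -0.03 m is -1.5, -0.035 m is -1.75.

```bash
echo '[[[0, 0, 0], [0.5, 0, 0], 0], [[0, 0, 0], [0.35, 0, 0], 0], [[0, 0, 0], [0, 0, 0], 0], [[0, 0, 0], [0, 0, -1.5], 0], [[0, 0, 0], [0, 0, -1.75], 0], [[0, 0, 0], [0, 0, -1.75], 0], [[0, 0, 0], [0, 0, -1.75], 0], [[0, 0, 0], [0, 0, -1.75], 0], [[0, 0, 0], [0, 0, -1.25], 0], [[0, 0, 0], [0, 0, 0], 0]]' | python3 inch.py
echo '[[[0, 0, 0], [-1.5, 0, 0], 0.05], [[0, 0, 0], [-1.5, 0, 0], 0.05], [[0, 0, 0], [-1.5, 0, 0], 0.05], [[0, 0, 0], [-1.5, 0, 0], 0.05], [[0, 0, 0], [0, 0, 0], 0.05], [[0, 0, 0], [0, 0, 0], 0.05], [[0, 0, 0], [0, 0, 0], 0.05]]' | python3 inch.py
python3 - <<'E'
from h import *
C=cam('wrist');p,d=cams.capture('wrist'); cv2.imwrite('pics/w8.png',p[:,:,::-1])
u,v=[int(x) for x in (lambda q:(C[0]@(q/q[2]))[:2])(C[2].T@(np.array([.6226,.281,.1])-C[1]))]; print(u,v,readout.sense()['ee_pos'])
x0,y0=u-80,max(v-100,0); print(x0,y0); cv2.imwrite('pics/c8.png',cv2.resize(p[y0:y0+150,x0:x0+160,::-1],None,fx=4,fy=4,interpolation=cv2.INTER_CUBIC))
import pickle; pickle.dump((C,x0,y0),open('c8.pkl','wb'))
E
```

```text
t: 47.78
ee_pos: [0.5412, 0.2817, 0.2272]
tool_rot: [[-1.0, -0.001, 0.015], [-0.001, 1.0, 0.008], [-0.015, 0.008, -1.0]]
contact_force: [-0.1, 0.7, 0.4]
width: 0.0005
gripper_force: 0.0
t: 48.37
ee_pos: [0.656, 0.2801, 0.2191]
tool_rot: [[-1.0, -0.001, -0.001], [-0.001, 1.0, 0.0], [0.001, 0.0, -1.0]]
contact_force: [0.3, -0.6, 0.1]
width: 0.0425
gripper_force: 0.0
320 183 [0.65561383 0.28045289 0.21967669]
240 83
```

View pics/c8.png

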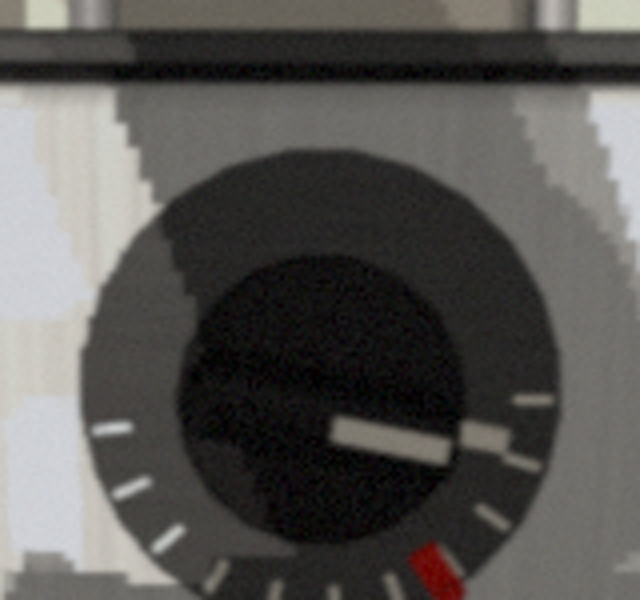

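```bash
python3 - <<'E'
import pickle
from h import *
C,x0,y0=pickle.load(open('c8.pkl','rb'))
f=lambda u,v,z: atz(C,x0+(u+.5)/4-.5,y0+(v+.5)/4-.5,z)
ax=[f(322,398,.094),f(320,390,.088)]; print('axis',ax)
for z in (.087,.09,.094):
  print(z,'ptr',f(510,438,z),'mark',f(424,550,z))
s0,s1=f(332,430,.12),f(451,453,.12); print('stripe',s0,s1)
a=ax[0]
ang=lambda q: np.degrees(np.arctan2(q[1]-a[1],q[0]-a[0]))
print(ang(f(510,438,.09)),ang(f(424,550,.09)),np.degrees(np.arctan2(*(s1-s0)[1::-1])),[np.linalg.norm((f(u,v,.09)-a)[:2]) for u,v in [(510,438),(424,550)]])
E
```

```text
axis [array([0.6225209, 0.2810343, 0.094    ]), array([0.62187499, 0.28068758, 0.088     ])]
0.087 ptr [0.63074589 0.31547596 0.087     ] mark [0.65177498 0.30011068 0.087     ]
0.09 ptr [0.63027125 0.31512051 0.09      ] mark [0.65108861 0.29990993 0.09      ]
0.094 ptr [0.6296384  0.31464657 0.094     ] mark [0.65017346 0.29964226 0.094     ]
stripe [0.62424532 0.2825915  0.12      ] [0.62799849 0.30201773 0.12      ]
77.19016013665315 33.45405753426982 79.06511726381174 [np.float64(0.034956225653888444), np.float64(0.03424038026202733)]
```

```bash
echo '[[[0, 0, 6.8], [0, 0, 0], 0.04], [[0, 0, 6.8], [0, 0, 0], 0.04], [[0, 0, 6.8], [0, 0, 0], 0.04], [[0, 0, 6.8], [0, 0, 0], 0.04], [[0, 0, 6.8], [0, 0, 0], 0.04], [[0, 0, 6.8], [0, 0, 0], 0.04], [[0, 0, 6.8], [0, 0, 0], 0.04], [[0, 0, 6.8], [0, 0, 0], 0.04], [[0, 0, 6.8], [0, 0, 0], 0.04], [[0, 0, 6.8], [0, 0, 0], 0.04], [[0, 0, 6.8], [0, 0, 0], 0.04], [[0, 0, 6.8], [0, 0, 0], 0.04]]' | python3 inch.py
echo '[[[0, 0, 6.8], [0, 0, 0], 0.04], [[0, 0, 6.8], [0, 0, 0], 0.04], [[0, 0, 6.8], [0, 0, 0], 0.04], [[0, 0, 0], [0, 0, 0], 0.04], [[0, 0, 0], [0, 0, 0], 0.04], [[0, 0, 0], [0, 0, 0], 0.04]]' | python3 inch.py
python3 - <<'E'
from h import *
s=readout.sense(); print(rel((.6225,.281,.098)),s['joint_pos'],np.degrees(np.arctan2(s['tool_rot'][1][1],s['tool_rot'][0][1])))
E
```

```text
t: 49.42
ee_pos: [0.6552, 0.2808, 0.2206]
tool_rot: [[-0.143, 0.99, 0.0], [0.99, 0.143, 0.002], [0.002, 0.0, -1.0]]
contact_force: [-0.7, 0.6, -0.1]
width: 0.0397
gripper_force: 0.0
t: 49.92
ee_pos: [0.6558, 0.2803, 0.2202]
tool_rot: [[0.204, 0.979, -0.0], [0.979, -0.204, 0.001], [0.001, -0.0, -1.0]]
contact_force: [0.1, 0.6, -0.4]
width: 0.0399
gripper_force: 0.0
[-0.0062 -0.0327  0.1222] [-39.06766132  43.98018069  30.17672182  69.58305922 -21.59950107
  71.84336776 -21.07756176] -11.745132149270765
```

Scaled: -0.0327 m is -1.635, 0.025 m is 1.25.

```bash
echo '[[[0, 0, 0], [-0.31, -1.635, 0], 0.04], [[0, 0, 0], [0, 0, 1.25], 0.04], [[0, 0, 0], [0, 0, 1.25], 0.04], [[0, 0, 0], [0, 0, 1.25], 0.04], [[0, 0, 0], [0, 0, 0], 0.04], [[0, 0, 0], [0, 0, 0], 0.04], [[0, 0, 0], [0, 0, 0], 0.04]]' | python3 inch.py
python3 - <<'E'
from h import *
s=readout.sense(); print(rel((.6225,.281,.098)))
E
```

```text
t: 50.5
ee_pos: [0.6242, 0.2806, 0.1465]
tool_rot: [[0.206, 0.979, 0.003], [0.979, -0.206, 0.001], [0.001, 0.002, -1.0]]
contact_force: [0.2, -0.6, 0.2]
width: 0.0399
gripper_force: 0.0
[-0.     -0.0018  0.0485]
```

Scaled: 0.015 m is 0.75, 0.013 m is 0.65.

```bash
echo '[[[0, 0, 0], [0, -0.05, 0.75], 0.04], [[0, 0, 0], [0, 0, 0.75], 0.04], [[0, 0, 0], [0, 0, 0.65], 0.04], [[0, 0, 0], [0, 0, 0.1], 0.04], [[0, 0, 0], [0, 0, 0], 0.04], [[0, 0, 0], [0, 0, 0], 0.04], [[0, 0, 0], [0, 0, 0], 0.04]]' | python3 inch.py
python3 - <<'E'
from h import *
s=readout.sense(); print(rel((.6225,.281,.099)))
E
```

```text
t: 51.08
ee_pos: [0.6231, 0.2808, 0.1012]
tool_rot: [[0.207, 0.978, 0.002], [0.978, -0.207, 0.001], [0.001, 0.002, -1.0]]
contact_force: [-1.0, -0.3, -0.2]
width: 0.0399
gripper_force: 0.0
[ 0.0001 -0.0006  0.0022]
```

```bash
echo '[[[0, 0, 0], [0, 0, 0.075], 0.04], [[0, 0, 0], [0, 0, 0], 0.04], [[0, 0, 0], [0, 0, 0], 0.005], [[0, 0, 0], [0, 0, 0], 0.005], [[0, 0, 0], [0, 0, 0], 0.005], [[0, 0, 0], [0, 0, 0], 0.005], [[0, 0, 0], [0, 0, 0], 0.005], [[0, 0, 0], [0, 0, 0], 0.005], [[0, 0, 0], [0, 0, 0], 0.005]]' | python3 inch.py
python3 - <<'E'
from h import *
s=readout.sense(); print(s['wrist_torque'],np.degrees(np.arctan2(s['tool_rot'][1][1],s['tool_rot'][0][1])))
E
```

```text
t: 51.83
ee_pos: [0.6241, 0.2803, 0.0985]
tool_rot: [[0.207, 0.978, 0.004], [0.978, -0.207, -0.0], [0.001, 0.004, -1.0]]
contact_force: [5.9, -0.1, -3.2]
width: 0.0127
gripper_force: 30.0
[-0.09020012 -1.03649087  0.07495364] -11.955037939165784
```

The manual's scale: shifts go in units of 20 mm. Converting my numbers, 0.001 m is 0.05.

```bash
echo '[[[0, 0, 0], [0, 0.05, 0], 0.005], [[0, 0, 4], [0, 0, 0], 0.005], [[0, 0, 4], [0, 0, 0], 0.005], [[0, 0, 4], [0, 0, 0], 0.005], [[0, 0, 4], [0, 0, 0], 0.005], [[0, 0, 4], [0, 0, 0], 0.005], [[0, 0, 4], [0, 0, 0], 0.005], [[0, 0, 4], [0, 0, 0], 0.005], [[0, 0, 4], [0, 0, 0], 0.005], [[0, 0, 0], [0, 0, 0], 0.005], [[0, 0, 0], [0, 0, 0], 0.005]]' | python3 inch.py
echo '[[[0, 0, 4], [0, 0, 0], 0.005], [[0, 0, 4], [0, 0, 0], 0.005], [[0, 0, 4], [0, 0, 0], 0.005], [[0, 0, 0.5], [0, 0, 0], 0.005], [[0, 0, 0], [0, 0, 0], 0.005], [[0, 0, 0], [0, 0, 0], 0.005]]' | python3 inch.py
python3 - <<'E'
from h import *
s=readout.sense(); print(s['wrist_torque'],np.degrees(np.arctan2(s['tool_rot'][1][1],s['tool_rot'][0][1])))
E
```

```text
t: 52.75
ee_pos: [0.624, 0.2803, 0.0985]
tool_rot: [[0.693, 0.721, 0.002], [0.721, -0.693, -0.0], [0.001, 0.002, -1.0]]
contact_force: [5.0, 0.3, -2.0]
width: 0.0128
gripper_force: 30.0
t: 53.25
ee_pos: [0.624, 0.2803, 0.0985]
tool_rot: [[0.832, 0.555, 0.002], [0.555, -0.832, 0.0], [0.002, 0.001, -1.0]]
contact_force: [4.8, 0.1, -1.9]
width: 0.0126
gripper_force: 30.0
[-1.13934866e-01 -1.03617886e+00 -7.22849939e-04] -56.30489425717097
```

Scaled: -0.035 m is -1.75, -0.03 m is -1.5.

```bash
echo '[[[0, 0, 0], [0, 0, 0], 0.04], [[0, 0, 0], [0, 0, 0], 0.04], [[0, 0, 0], [0, 0, 0], 0.04], [[0, 0, 0], [0, 0, -0.5], 0.04], [[0, 0, 0], [0, 0, -1.25], 0.04], [[0, 0, 0], [0, 0, -1.5], 0.04], [[0, 0, 0], [0, 0, -1.5], 0.04], [[0, 0, 0], [0, 0, -1.25], 0.05], [[0, 0, 0], [-1.75, 0, 0], 0.05], [[0, 0, 0], [0, 0, 0], 0.05], [[0, 0, 0], [0, 0, 0], 0.05], [[0, 0, 0], [0, 0, 0], 0.05]]' | python3 inch.py
python3 - <<'E'
from h import *
C=cam('wrist');p,d=cams.capture('wrist')
u,v=[int(x) for x in (lambda q:(C[0]@(q/q[2]))[:2])(C[2].T@(np.array([.6226,.281,.1])-C[1]))]
x0,y0=u-80,max(v-75,0); print(x0,y0,readout.sense()['ee_pos']); cv2.imwrite('pics/c9.png',cv2.resize(p[y0:y0+150,x0:x0+160,::-1],None,fx=4,fy=4,interpolation=cv2.INTER_CUBIC))
import pickle; pickle.dump((C,x0,y0),open('c9.pkl','wb'))
E
```

```text
t: 54.25
ee_pos: [0.5937, 0.2619, 0.2189]
tool_rot: [[0.833, 0.554, -0.0], [0.554, -0.833, 0.001], [0.001, -0.001, -1.0]]
contact_force: [-0.2, -0.3, 0.1]
width: 0.0499
gripper_force: 0.0
240 105 [0.59409131 0.26227666 0.21867642]
```

View pics/c9.png

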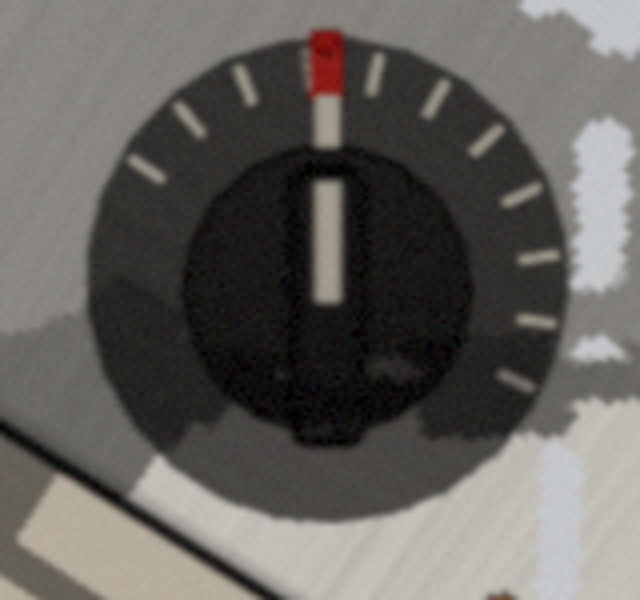

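The pointer (col 327) meets the red rider (col 326). A last numeric check of drawer and scraper, then I'll hand in.

```bash
python3 - <<'E'
from h import *
s=readout.sense(); print(s['t'],s['contact_force'])
C=cam('top'); p,d=cams.capture('top'); P=cloud(C,d)
def fit(n,lo,hi,zr):
    m=(P[...,0]>lo[0])&(P[...,0]<hi[0])&(P[...,1]>lo[1])&(P[...,1]<hi[1])&(P[...,2]>zr[0])&(P[...,2]<zr[1])
    q=P[m][:,:2].astype(np.float32)
    if len(q): r=cv2.minAreaRect(q); print(n,len(q),'rect',np.round(r[0],4),np.round(r[1],4),round(r[2],1),'x',q[:,0].min(),q[:,0].max())
fit('scr',(.38,-.25),(.56,-.14),(.058,.08))
fit('handle+panel',(.45,.215),(.56,.345),(.025,.055))
fit('jars',(.35,-.15),(.56,-.04),(.09,.11))
fit('old panel',(.35,.215),(.48,.36),(.02,.06))
E
```

```text
54.3 [ 0.16830934 -0.547613   -0.20417982]
scr 360 rect [ 0.4713 -0.1884] [0.0986 0.0258] 0.3 x 0.42197582 0.5206037
handle+panel 85 rect [0.5331 0.229 ] [0.0519 0.0251] 0.1 x 0.5071065 0.5590547
jars 660 rect [ 0.4486 -0.0892] [0.1659 0.0488] 11.5 x 0.36755124 0.5310793
```

```bash
python3 -c "
from station import bot, cams, readout, finish_job
print(finish_job())"
```

```text
the job is handed in; nothing more can be done
None
```

The job is handed in after about 54 s of robot time: both jars are in the tray, the logger and all six croutons are in the shut drawer, the dial pointer is on the red rider, the scraper is on its blue rest, and the thermometer was not touched.

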